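Clamp a keepsake box with a coarse and a fine knob

ROBOT

A 6-joint arm with a two-finger parallel gripper is mounted at the origin on the work surface. World frame = base frame: x ahead of the robot, y to its left, z up, the work surface at z = 0. Lengths are in mm, angles in degrees, forces in N, time in s.
With the tool pointing down it reaches from about 325 to 850 mm from the base axis. Payload 15.5 kg.
Tool frame: the origin (TCP) lies midway between the tips of the shut fingers; the grasp point (between the pads) lies 19 mm behind it; y points along the fingers, x is the direction in which the jaws open and shut, and the axes are right-handed (so a half turn about y gives the same grasp; the last joint's range is limited). The gripper opens to 91 mm and grips with 3 to 60 N. Pads are 32 mm wide; open, the fingers measure 118 mm over their backs; the gripper's body (76 mm by 178 mm) begins 60 mm behind the grasp point.
Start: joints at [-77.149, 28.281, 77.091, -0, 74.628, -5.472], TCP at [196.487, -593.312, 213.915] pointing down, gripper open.
Joint ranges: [-166.48, 166.48], [-47.26, 123.95], [12.59, 153.08], [-70.14, 250.14], [6.76, 159.57], [-176.63, 176.63]. Speed limits (degrees/s): [108.29, 108.29, 147.25, 172.46, 172.46, 172.46].

INTERFACE

Orientations are given as [roll, pitch, yaw] about the fixed x, y, z axes, in that order (R = Rz(yaw) Ry(pitch) Rx(roll)).
In Python, from bench import monitor, get_image, workorder, finder gives the robot as it stands. The module is installed in compiled form; this text tells all that it offers.
- The arm moves only by the tool drive_tool, never from a script. Its argument "moves" is text: rows parted by semicolons, each of 7 numbers parted by spaces: the opening, from 0 (shut) to 1 (fully open), then the shift along the tool's x, y, z in mm, then the turn, a rotation vector about the tool's x, y, z in rad. In form: jaw tx ty tz rx ry rz; .... A call has exactly 5 rows; each row is the pose to reach, as a shift and turn from the pose measured when the call began, along the tool's axes at that moment; what a row does not reach only later rows make up. A row lasts 1/12 s, in which the tool goes at most 41.7 mm and 7.16 degrees, less where a joint would pass 70% of its speed; a pose out of reach is approached as far as the arm can. A call with a gripper value outside its range is refused whole. The fingers move at their own pace and stop on an object; "newtons" is the grip in N (left out, the last holds). Time passes only in rows, so rows that repeat a pose let the fingers close, or fill a call up. It gives the time, the measured TCP pose, the force and the opening at its end, in the units of the state.
- monitor.sense(): the state, without advancing time (a new reading comes with each control period).
- get_image(name): name is "scene" or "top"; returns a dict with "image" (400x640x3 uint8, blue, green, red), "range_z" (400x640 float32, mm along the optical axis (not along the pixel's ray), 0 where there is no reading), "mtx" (3x3 intrinsics, pixels), "eye" and "orientation" of the camera in the world. Camera axes: x right, y up, looking along -z (the intrinsics and any distortion apply to the point x, -y, -z); pixel columns grow to the right and rows downward; lengths in mm; the calibration is good to about 2 mm. A picture is of the moment at which its call begins.
- workorder.job_done(): hands the job in, once; it reports no verdict.
Trained networks look in a picture, given as the dict that the camera call returned (one of the last four; its "shot" number tells which), for a name from the list of things; names that differ only in an ending like _2 or _b are one class to them, and where a whole thing is asked for, a point or a joint stands for the part that bears it (a point fixed in the world has none). Each returns a list of dicts, best first, with "score" (0 to 1); they miss things now and then, are a little off and sometimes report something else, mostly with a low value. They report only what shows in the picture. A call takes as long as a camera call. They do not tell look-alikes from the thing itself.
- finder.recognise(picture, target): "extent" ([left, top, right, bottom] as shares, 0 to 1, of the picture: columns of its width, rows of its height, round what is visible of it).
- finder.masks_of(picture, target): "mask" (400x640 bool, what is visible of it) and "extent" ([left, top, right, bottom] as shares, 0 to 1, of the picture: columns of its width, rows of its height, round what is visible of it).
- finder.spot_point(picture, target): "xy" ([column, row] as shares, 0 to 1, of the picture: columns of its width, rows of its height: a listed point, or the origin of a listed thing).
The state is a dict: "time_s": time; "qpos": joint angles; "qd": joint speeds; "joint_efforts": joint torques, N m; "position": TCP position; "eef_rot": TCP orientation; "contact_force": force on the tool from outside, world axes, zero at the start; "torque": the same for the moment, N m; "opening": finger opening in mm.
Only numpy, scipy, OpenCV 4.12 (cv2) and the standard library are available. Lean on these libraries where they do the work, as an engineer would, in place of code of your own. Each camera call takes 0.05 s, during which the arm holds its last target.

TASK

Take the small wooden keepsake box out of its caddy and stand it upright between the jaws of the craft clamp, its long side along the jaws; you will have to put it down on the table and take it by its ends, because the jaws leave no room for fingers. Turn the large lower knob clockwise until only about 5 mm of slack is left in all between box and jaws, let go of it, and then close the rest with the small upper knob until the box is held against the plain jaw and the sprung pad has given way by about 2 mm, no harder. Leave the mug, jar, tin and brush where they are.

Things in the scene. Friction and masses are not known exactly. Their poses are not given: they have to be found in the camera images.
- box_center (a point): centre (half-way up) of the closed wooden keepsake box, 30 mm (its x) by 56 mm (its y) by 44 mm high (z up), rounded edges, about 120 g. It stands in the caddy at first; there its 56 mm ends are covered by the caddy's end boards, so it can only be gripped across its 30 mm.
- caddy: fixed plywood caddy; origin under its centre, z up. Floor plate 100 mm (x) by 90 mm (y), 6 mm thick; two end boards (40 mm along x, 8 mm thick, tops 48 mm above the table) whose inner faces stand at y = +-32 mm. The box stands on the floor plate between them (bottom 6 mm above the table), its axes roughly along the caddy's. Both x sides are open.
- vice: fixed craft clamp; origin on the table, z up, long along its y. Grey bed 90 mm wide, y -100 to 175 mm, top 14 mm above the table. Two jaws, 50 mm wide, slide along y on it and face each other, 50 to 58 mm apart at first. The box goes on the bed between them, its 56 mm along the clamp's x, centred at x = 0, its centre then 36 mm above the table. Knob axis upright at x = 0, y = 140 mm.
- jaw_face (a point): centre of the face of the plain steel jaw (on the knob side, looking to the clamp's -y), 35 mm above the table; jaw top at 56 mm. The large knob drives it to -y. Axes as the clamp's.
- pad_face (a point): centre of the face of the wooden pad (50 mm wide, 6 mm thick, top at 57 mm) sprung 8 mm in front of the far steel jaw, looking to the clamp's +y, 35 mm above the table. The small knob drives this jaw to +y. Its distance from jaw_face along the clamp's y is the opening; opening minus 30 mm is the slack.
- pad (a joint): how far the sprung pad is pushed back towards its jaw, m: 0 free, 0.007 at its stop; spring 2500 N/m (2 mm = 5 N)
- coarse: large lower black knob: ribbed disc 60 mm in diameter, 24 mm high; origin at the centre of its underside, 52 mm above the table, z up along its axis, white line to its -x. The housing under it is 44 mm in diameter. Clockwise from above moves the plain jaw to -y 16 mm per rad, range 2.4 rad, starts within 0.35 rad of fully open; friction 0.3 N m, stays where left. Does not turn the small knob.
- fine: small upper black knob on the same axis, 24 mm in diameter, 30 mm high; origin at the centre of its underside, 76 mm above the table (top at 106), z up, white line to its -x. Clockwise from above moves the sprung jaw to +y 6 mm per rad, range 3.0 rad, starts within 0.3 rad of fully open; friction 0.12 N m, stays where left.
- fine_mark (a point): rim of the small knob's top, at the outer end of its white line, 11 mm from the axis
- mug: white mug, 76 mm wide, 90 mm high; origin under its centre; bystander
- jar: lidded glass jar, 56 mm wide, 70 mm high; origin under its centre; bystander
- tin: plain metal tin, 64 mm wide, 60 mm high; origin under its centre; bystander
- brush_grip (a point): handle of a wooden brush 160 mm long lying on the table; bystander
Things that resemble listed ones, but are neither listed nor needed, are in the scene too. There is more than one size of the part that bears box_center; the job needs the middle-sized.

How it is judged (in metres and radians):
On the way, in this order (a step that is already met when the one before it is completed fails the run):
1. the box stands upright on the bed between the jaws, let go (x of box_center in the frame of vice between -0.012 and 0.012 m and z of box_center in the frame of vice between 0.031 and 0.041 m and angle between box_center's own z axis and vertical below 0.12 rad and angle between the y axis of box_center and the x axis of vice, either way round below 0.15 rad and y of box_center in the frame of jaw_face below -0.013 m and y of box_center in the frame of pad_face above 0.013 m and contact force between the fingers and box below 0.1 N), for 0.2 s.
2. the large knob has brought the plain jaw up to leave 1.5 to 11 mm of slack, pad not pressed, and the large knob is let go (x of box_center in the frame of vice between -0.012 and 0.012 m and z of box_center in the frame of vice between 0.031 and 0.041 m and angle between box_center's own z axis and vertical below 0.12 rad and angle between the y axis of box_center and the x axis of vice, either way round below 0.15 rad and y of pad_face in the frame of jaw_face between -0.041 and -0.0315 m and value of joint pad below 0.0005 m and contact force between the fingers and coarse below 0.1 N), for 0.2 s.
3. the small knob, in the fingers, closes the sprung jaw until the pad gives 1 mm or more (contact force between the fingers and fine above 0.3 N and value of joint pad above 0.001 m and distance of fine_mark from where it was at the start of the episode above 0.003 m), for 0.1 s.
At the end, for the whole second after the job is handed in: The box stands upright and released on the bed, square to the clamp within 8 degrees, within 12 mm of its middle, against the plain jaw (within 2.5 mm), the sprung pad pushed back 1 to 4 mm, the small knob turned (mark moved over 3 mm), all at rest (x of box_center in the frame of vice between -0.012 and 0.012 m and z of box_center in the frame of vice between 0.031 and 0.041 m and angle between box_center's own z axis and vertical below 0.12 rad and angle between the y axis of box_center and the x axis of vice, either way round below 0.15 rad and y of box_center in the frame of jaw_face between -0.0175 and -0.0125 m and value of joint pad between 0.001 and 0.004 m and linear speed of box below 0.01 m/s and distance of fine_mark from where it was at the start of the episode above 0.003 m); the robot touches nothing.
It fails at once if the sprung pad is pushed back more than 5.5 mm (box squeezed too hard) (value of joint pad above 0.0055 m).
It fails at once if the mug is moved more than 30 mm (distance of mug from where it was at the start of the episode above 0.03 m).
It fails at once if the jar is moved more than 30 mm (distance of jar from where it was at the start of the episode above 0.03 m).
It fails at once if the tin is moved more than 30 mm (distance of tin from where it was at the start of the episode above 0.03 m).
It fails at once if the brush is moved more than 30 mm (distance of brush_grip from where it was at the start of the episode above 0.03 m).
It also fails if it takes over 72 s, if anything falls off the work surface, if the arm or the gripper's body presses on something with over 40 N, if the wrist force passes 120 N, or if a joint passes its speed limit or range.

## Working session

There is one attempt and no reset: what is moved stays moved. The work goes in short steps, Python scripts to look and compute and a tool call to move; the robot and the scene stay as the last step left them, time stands still between calls to the robot, and variables do not carry over. Pictures are saved under pics/ and viewed, and the job is handed in when it is done.

Besides the shell and the picture viewer there is one more tool, called after ">>>" as name(argument=value, ...) on one line, values as JSON. drive_tool: Moves the arm, as the interface text tells. Its arguments: {"type":"object","properties":{"moves":{"type":"string"},"newtons":{"type":"number"}},"required":["moves"]}

```bash
mkdir -p pics
cat > h.py <<'E'
import numpy as np, cv2
from scipy.spatial.transform import Rotation as R
from bench import monitor, get_image, workorder, finder
def Rcam(p):
    o=np.array(p["orientation"],float)
    if o.shape==(3,3): return o
    if o.size==4: raise Exception(str(o))
    return R.from_euler('xyz',o,degrees=True).as_matrix()
def unproj(p,u,v,z):
    K=np.array(p["mtx"]); x=(u-K[0,2])/K[0,0]; y=(v-K[1,2])/K[1,1]
    c=np.stack([x*z,-y*z,-np.asarray(z)*np.ones_like(x)],-1)
    return c@Rcam(p).T+np.array(p["eye"])
def on_plane(p,u,v,h):
    a=unproj(p,np.float64(u),np.float64(v),1.0)-np.array(p["eye"]); t=(h-p["eye"][2])/a[2]
    return np.array(p["eye"])+a*t
def proj(p,X):
    c=(np.asarray(X)-np.array(p["eye"]))@Rcam(p); K=np.array(p["mtx"])
    return np.stack([K[0,0]*c[...,0]/-c[...,2]+K[0,2],K[1,1]*-c[...,1]/-c[...,2]+K[1,2]],-1)
def cloud(p):
    v,u=np.mgrid[0:400,0:640].astype(float); return unproj(p,u,v,p["range_z"].astype(float))
E
python3 - <<'E'
from h import *
print({k:v for k,v in monitor.sense().items() if k in('time_s','position','eef_rot','opening','contact_force')})
for n in("scene","top"):
    p=get_image(n); cv2.imwrite(f"pics/{n}0.png",p["image"]); print(n,p["mtx"],p["eye"],p["orientation"],p.keys())
    for t in["box_center","jaw_face","pad_face","coarse","fine","fine_mark","caddy","vice","mug","jar","tin","brush_grip"]:
        r=finder.spot_point(p,t); print(t,[(round(d["score"],2),round(d["xy"][0]*640,1),round(d["xy"][1]*400,1)) for d in r[:4]])
E
```

```text
{'time_s': 0.0, 'position': array([ 196.37280187, -592.917729  ,  213.31069026]), 'eef_rot': array([-8.99941116e+01,  7.42819368e-02, -7.16788985e+01]), 'contact_force': array([ 0.01731112, -0.13563398,  0.31436458]), 'opening': 91.60202167605934}
scene [[388.36068736   0.         315.20124576]
 [  0.         388.36068736 203.43737213]
 [  0.           0.           1.        ]] [1485.740584    408.84196458  938.09917823] [ 50.35160195  -1.02747544 115.62727238] dict_keys(['image', 'range_z', 'mtx', 'eye', 'orientation', 'shot'])
box_center [(0.61, 348.5, 239.6), (0.6, 387.8, 243.2)]
jaw_face [(0.59, 273.1, 201.3)]
pad_face [(0.5, 351.4, 238.8), (0.17, 239.0, 164.4)]
coarse [(0.47, 303.1, 211.4)]
fine [(0.64, 306.2, 205.1)]
fine_mark [(0.52, 304.3, 198.3)]
caddy [(0.87, 352.6, 242.8)]
vice [(0.97, 273.9, 204.1)]
mug [(0.56, 445.6, 237.5)]
jar [(0.96, 289.2, 258.4)]
tin [(0.78, 442.9, 272.2)]
brush_grip [(0.77, 237.3, 165.6)]
top [[422.19617837   0.         322.64839006]
 [  0.         422.19617837 202.13214809]
 [  0.           0.           1.        ]] [ 284.58037007  -37.22289342 1412.32212294] [ 1.20311684e+01  5.43321054e-02 -8.37576129e+01] dict_keys(['image', 'range_z', 'mtx', 'eye', 'orientation', 'shot'])
box_center [(0.72, 249.8, 198.1), (0.58, 284.6, 167.4), (0.52, 281.6, 192.7)]
jaw_face [(0.7, 455.2, 281.1), (0.48, 376.9, 212.9)]
pad_face [(0.63, 392.5, 223.4)]
coarse [(0.47, 339.4, 202.2)]
fine [(0.6, 336.8, 201.9)]
fine_mark [(0.38, 338.3, 204.0)]
caddy [(0.74, 191.2, 242.8), (0.59, 285.7, 200.3)]
vice [(0.58, 377.2, 214.9), (0.34, 334.8, 202.0)]
mug [(0.81, 189.8, 243.1), (0.72, 337.3, 204.1)]
jar [(0.52, 331.2, 156.6), (0.39, 283.4, 196.7)]
tin [(0.63, 194.8, 195.3)]
brush_grip [(0.69, 454.5, 278.3)]
```

```bash
ls pics
```

```text
scene0.png
top0.png
```

View images.

Run:
```python
import cv2
a=cv2.imread("pics/scene0.png"); cv2.imwrite("pics/scene0c.png",cv2.resize(a[130:310,210:480],None,fx=2.96,fy=2.96,interpolation=cv2.INTER_CUBIC))
a=cv2.imread("pics/top0.png"); cv2.imwrite("pics/top0c.png",cv2.resize(a[120:310,160:480],None,fx=2.5,fy=2.5,interpolation=cv2.INTER_CUBIC))
```

```text
(no output)
```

View pics/scene0c.png

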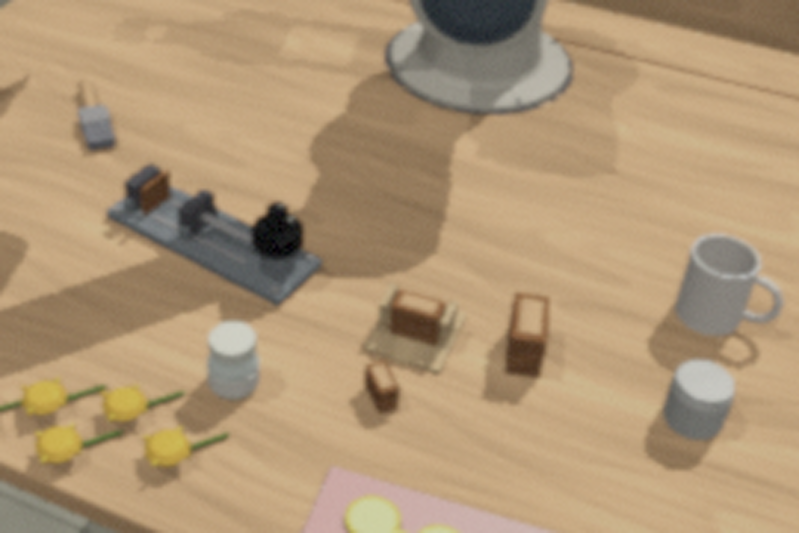

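View pics/top0c.png

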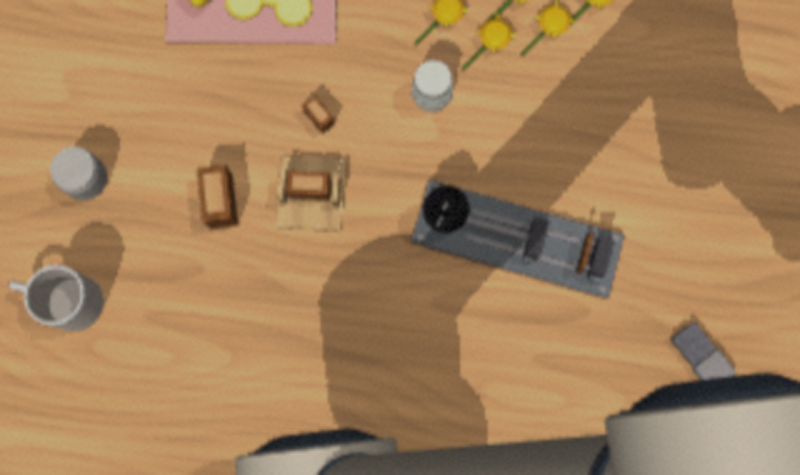

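The picture shows three candidates for the box: the large one standing free at top (246,198), the middle one in the caddy at (284,194), and the small one at (287,165). The caddy holds the middle one, which matches the description. Now I'll measure it from the depth.

Run:
```python
from h import *
cs={}
for n in("top","scene"):
    p=get_image(n); C=cloud(p); z=C[...,2]; ok=p["range_z"]>0
    np.savez(f"{n}0.npz",**{k:np.array(p[k]) for k in("image","range_z","mtx","eye","orientation")})
    for t in["box_center","caddy","vice","coarse","fine","mug","jar","tin"]:
        for r in finder.masks_of(p,t)[:3]:
            m=r["mask"]&ok; P=C[m]
            if len(P)<5: continue
            zm=np.percentile(P[:,2],97); T=P[abs(P[:,2]-zm)<4]
            rc=cv2.minAreaRect(T[:,:2].astype(np.float32))
            print(n,t,round(r["score"],2),m.sum(),"ztop",zm.round(1),"top mean",T.mean(0).round(1),"rect",np.round(rc[0],1),np.round(rc[1],1),round(rc[2],1))
```

```text
top box_center 0.75 172 ztop 55.5 top mean [587.7 130.6  53.5] rect [588.6 132.1] [27.9 53.2] 4.4
top box_center 0.65 347 ztop 62.5 top mean [562.  251.9  60.5] rect [560.3 250.8] [71.7 38.2] 14.3
top caddy 0.74 605 ztop 49.8 top mean [587.5 130.6  48.9] rect [586.6 130.1] [40.6 79.9] 1.4
top vice 0.71 2108 ztop 81.0 top mean [568.5 -54.9  78.8] rect [568.7 -54.3] [54.8 53.4] 50.2
top vice 0.51 654 ztop 92.1 top mean [402.3 422.5  90.9] rect [401.7 423.9] [70.2 74.6] 5.9
top coarse 0.56 247 ztop 83.1 top mean [570.5 -56.5  80.5] rect [569.9 -55. ] [47.  50.8] 31.6
top fine 0.38 50 ztop 110.4 top mean [570.5 -53.8 108.2] rect [569.7 -53.5] [19.5 12.9] 5.7
top mug 0.82 668 ztop 92.2 top mean [403.2 423.   90.9] rect [402.9 424. ] [72.6 74.6] 6.1
top jar 0.64 2181 ztop 80.5 top mean [568.5 -54.5  78.6] rect [569.8 -54.1] [58.2 49.6] 77.8
top jar 0.61 287 ztop 73.9 top mean [744.3 -18.6  71.9] rect [744.  -18.7] [45.6 43.3] 6.2
top tin 0.55 370 ztop 64.6 top mean [571.6 439.8  62.7] rect [572.4 441. ] [48.  56.1] 45.9
scene box_center 0.75 248 ztop 53.7 top mean [595.8 131.1  51.6] rect 
[... 289 characters left out ...]
3] rect [592.2 129.6] [36.5 79.2] 1.4
scene coarse 0.46 144 ztop 78.7 top mean [583.9 -47.6  76.7] rect [582.7 -48.3] [36.8 55. ] 46.2
scene fine 0.43 72 ztop 107.5 top mean [575.9 -54.8 105.9] rect [577.  -55.1] [19.4 18.4] 9.7
scene fine 0.27 511 ztop 62.0 top mean [577.5 439.7  60.3] rect [576.  440.1] [57.  54.4] 12.6
scene mug 0.95 811 ztop 89.9 top mean [410.7 423.3  88.9] rect [406.5 423.9] [73.5 75.1] 86.3
scene mug 0.26 1522 ztop 89.6 top mean [580.9 -51.8  89.4] rect [581.4 -53.2] [16.6 24.5] 20.2
scene jar 0.73 409 ztop 72.1 top mean [750.  -18.8  70.5] rect [750.8 -18.5] [45.9 46.5] 30.3
scene tin 0.65 480 ztop 61.9 top mean [578.2 439.6  60.3] rect [577.4 440.8] [54.9 56. ] 64.0
```

Run:
```python
from h import *
for n in("top","scene"):
    p=dict(np.load(f"{n}0.npz")); C=cloud(p)
    xy=(200,60,) 
    # grid print height map around vice & caddy, by 
    P=C[p["range_z"]>0].reshape(-1,3)
    g=P[(P[:,2]>-10)&(P[:,2]<150)]
    tab=g[(g[:,2]<6)]; print(n,"table z",np.median(tab[:,2]),tab[:,2].std())
    s=(abs(g[:,2]-14)<4)&(g[:,1]<0)&(g[:,1]>-420)&(g[:,0]>150)&(g[:,0]<420)
    B=g[s]; print(len(B),B.min(0),B.max(0)); rc=cv2.minAreaRect(B[:,:2].astype(np.float32)); print(rc)
```

```text
top table z 0.21259779519857602 2.836167677133778
30 [ 357.8972517  -418.43410959   11.52327654] [ 419.86133214 -114.72678564   17.90427897]
((389.3978576660156, -266.1104431152344), (23.400062561035156, 308.3661193847656), 7.4151082038879395)
scene table z 0.20057577564273288 2.232287513367304
4 [ 408.01393397 -408.76325192   16.2705278 ] [ 419.74591196 -394.44031082   17.29827016]
((413.0137634277344, -400.02471923828125), (15.9915771484375, 7.092161655426025), 63.59269714355469)
```

```bash
python3 - <<'E'
from h import *
for n in("top","scene"):
    p=dict(np.load(f"{n}0.npz")); C=cloud(p)
    P=C[p["range_z"]>0].reshape(-1,3)
    reg=(P[:,1]<0)&(P[:,1]>-330)&(P[:,0]>420)&(P[:,0]<660)
    g=P[reg&(P[:,2]>-10)&(P[:,2]<150)]
    B=g[(g[:,2]>9)&(g[:,2]<20)]
    rc=cv2.minAreaRect(B[:,:2].astype(np.float32)); print(n,len(B),rc, np.median(B[:,2]))
    A=g[g[:,2]>9]; rc=cv2.minAreaRect(A[:,:2].astype(np.float32)); print(' all',rc)
    # jaws tops
    J=g[(g[:,2]>52)&(g[:,2]<66)]
    # project on vice axis guess
    knob=np.array([573,-54.5]); 
    for ang in [None]:
        import math
        c=np.array(rc[0]); d=knob-c; a=math.atan2(d[1],d[0]); print(" axis dir (vice +y) deg",math.degrees(a))
        e=np.array([math.cos(a),math.sin(a)]); f=np.array([e[1],-e[0]])
        q=np.c_[(g[:,:2]-c)@f,(g[:,:2]-c)@e,g[:,2]]
        for s in range(-140,140,5):
            m=(q[:,1]>=s)&(q[:,1]<s+5)&(q[:,2]>24)
            if m.sum(): print(s,m.sum(),"x",q[m,0].min().round(1),q[m,0].max().round(1),"zmax",q[m,2].max().round(1),end=" | ")
        print()
E
python3 - <<'E'
import cv2
a=cv2.imread("pics/top0.png"); cv2.imwrite("pics/topv.png",cv2.resize(a[185:245,320:415],None,fx=8,fy=8,interpolation=cv2.INTER_CUBIC))
E
```

```text
top 1389 ((525.9962158203125, -164.8446044921875), (199.74525451660156, 302.1834411621094), 2.853123664855957) 14.239216113949624
 all ((525.9962158203125, -164.8446044921875), (199.74525451660156, 302.1834411621094), 2.853123664855957)
 axis dir (vice +y) deg 66.9273215196318
-115 1 x 10.3 10.3 zmax 25.3 | -105 4 x 20.0 30.7 zmax 54.9 | -100 16 x 16.5 46.3 zmax 59.1 | -95 30 x 14.4 71.3 zmax 60.5 | -90 27 x 14.1 77.2 zmax 60.5 | -85 29 x 20.7 67.4 zmax 60.7 | -80 20 x 24.8 66.8 zmax 59.8 | -75 16 x 15.9 66.4 zmax 61.2 | -70 18 x 18.3 57.5 zmax 60.1 | -65 15 x 37.0 63.8 zmax 62.2 | -60 1 x 59.9 59.9 zmax 39.0 | -20 1 x 4.6 4.6 zmax 57.9 | -15 15 x -4.1 28.9 zmax 60.0 | -10 26 x -4.5 49.9 zmax 60.8 | -5 29 x -5.9 51.3 zmax 61.6 | 0 26 x -0.2 49.6 zmax 61.3 | 5 17 x 15.8 54.3 zmax 58.1 | 10 9 x 19.6 47.1 zmax 58.1 | 15 6 x 16.0 25.4 zmax 42.0 | 20 4 x 17.2 39.1 zmax 40.8 | 25 6 x 14.2 23.3 zmax 46.9 | 30 4 x 13.0 19.7 zmax 42.0 | 35 5 x 12.5 21.1 zmax 42.3 | 40 5 x 10.7 17.4 zmax 44.0 | 45 4 x 10.5 17.9 zmax 42.2 | 50 5 x 8.4 17.1 zmax 42.5 | 55 5 x 9.8 16.8 zmax 40.7 | 60 5 x 5.4 16.2
[... 1257 characters left out ...]
.9 3.8 zmax 41.1 | 10 4 x -2.7 2.5 zmax 42.4 | 15 2 x -7.0 2.7 zmax 38.6 | 20 4 x -0.3 4.0 zmax 43.6 | 25 3 x -5.1 4.5 zmax 40.9 | 30 3 x -0.7 2.8 zmax 40.0 | 35 2 x -3.0 4.1 zmax 39.4 | 40 4 x -2.2 5.7 zmax 43.1 | 45 4 x -1.6 6.3 zmax 42.8 | 50 4 x -1.3 5.2 zmax 43.3 | 55 4 x -3.0 3.5 zmax 40.1 | 60 1 x 2.0 2.0 zmax 40.7 | 75 8 x -3.3 19.0 zmax 78.0 | 80 9 x -0.9 26.8 zmax 78.8 | 85 14 x 4.7 27.5 zmax 78.8 | 90 20 x -3.3 31.7 zmax 107.3 | 95 28 x -3.9 32.8 zmax 107.5 | 100 37 x -25.9 34.1 zmax 109.3 | 105 32 x -29.1 33.0 zmax 106.6 | 110 55 x -20.1 30.7 zmax 107.5 | 115 27 x -24.8 31.2 zmax 78.4 | 120 43 x -17.0 27.8 zmax 81.1 | 125 23 x -15.6 20.6 zmax 78.1 | 130 19 x -7.4 11.3 zmax 77.1 |
```

View pics/topv.png

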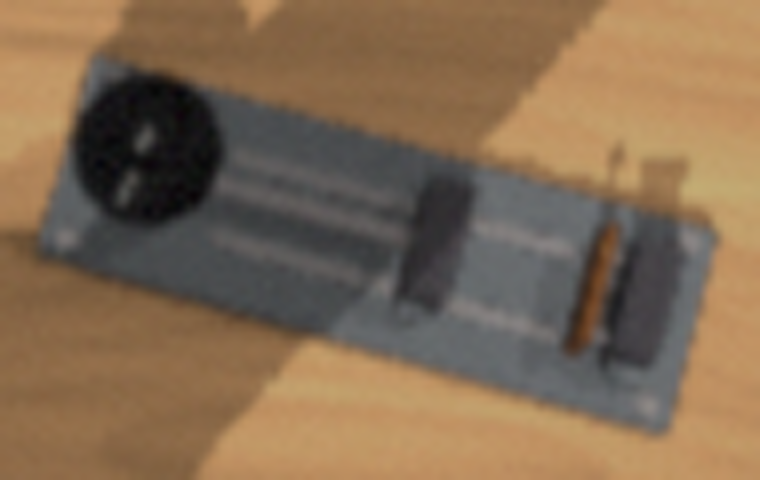

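```bash
cat >> h.py <<'E'
def plan(targets, pos=None, yaw=None):
    """targets: list of (x,y,z,yaw) per call; prints tool shift & turn, assuming vertical tool"""
    s=monitor.sense()
    Rm=R.from_euler('xyz',s["eef_rot"],degrees=True); P=np.array(s["position"])
    print("t",round(s["time_s"],2),"pos",P.round(1),"rpy",np.round(s["eef_rot"],1),"F",np.round(s["contact_force"],1),"M",np.round(s["torque"],2),"open",round(s["opening"],1))
    for (x,y,z,w) in targets:
        T=R.from_euler('xyz',[-90,0,w],degrees=True)
        d=Rm.inv().apply(np.array([x,y,z])-P); r=(Rm.inv()*T).as_rotvec()
        print("->",(x,y,z,w),"shift",d.round(1),"turn",r.round(3)); Rm=T; P=np.array([x,y,z],float)
E
python3 - <<'E'
from h import *
a=np.array([196.4,-593]);b=np.array([591.5,131])
L=[]
for i,(f,w) in enumerate([(.22,-45),(.45,-20),(.68,-4),(.9,4),(1,4)]):
    q=a+f*(b-a); L.append((round(q[0],1),round(q[1],1),190 if i<4 else 170,w))
plan(L)
# vice from top, mask
p=dict(np.load("top0.npz")); C=cloud(p); z=C[...,2]
m=np.zeros((400,640),bool); m[185:245,320:415]=True
B=C[m&(z>9)&(z<20)]; rc=cv2.minAreaRect(B[:,:2].astype(np.float32)); print("bed top",rc)
m=np.zeros((400,640),bool); m[185:250,265:302]=True
for n in("top","scene"):
    p=dict(np.load(n+"0.npz")); C=cloud(p).reshape(-1,3); 
    B=C[(abs(C[:,0]-590)<70)&(abs(C[:,1]-131)<60)&(C[:,2]>4)&(C[:,2]<9)]; print(n,"caddy floor",cv2.minAreaRect(B[:,:2].astype(np.float32)))
E
```

```text
t 2.2 pos [ 196.5 -593.3  213.9] rpy [-90.   -0.  -71.7] F [ 0.3  0.1 -0.4] M [-0.03  0.01 -0.02] open 91.3
-> (np.float64(283.3), np.float64(-433.7), 190, -45) shift [-124.2   23.9  132.6] turn [ 0.    -0.466  0.   ]
-> (np.float64(374.2), np.float64(-267.2), 190, -20) shift [-53.5   0.  182. ] turn [ 0.    -0.436  0.   ]
-> (np.float64(465.1), np.float64(-100.7), 190, -4) shift [ 28.5   0.  187.5] turn [ 0.    -0.279  0.   ]
-> (np.float64(552.0), np.float64(58.6), 190, 4) shift [ 75.6   0.  165. ] turn [ 0.   -0.14  0.  ]
-> (np.float64(591.5), np.float64(131.0), 170, 4) shift [44.5 20.  69.5] turn [0. 0. 0.]
bed top ((558.5227661132812, -162.10842895507812), (147.78338623046875, 298.1886291503906), 0.3276100754737854)
top caddy floor ((588.4141235351562, 132.96987915039062), (138.3019561767578, 116.39802551269531), 2.686330795288086)
scene caddy floor ((590.3998413085938, 124.18209075927734), (102.393798828125, 138.1931610107422), 89.55326080322266)
```

>>> drive_tool(moves="1 -25 5 27 0 -0.09 0; 1 -50 10 53 0 -0.19 0; 1 -75 15 80 0 -0.28 0; 1 -100 20 106 0 -0.37 0; 1 -124 24 133 0 -0.466 0")

```text
time_s: 2.62
position: [284.1, -432.1, 189.7]
eef_rot: [-90.0, -0.0, -44.8]
contact_force: [1.5, -0.9, 0.4]
opening: 91.1
```

>>> drive_tool(moves="1 -11 0 36 0 -0.09 0; 1 -21 0 73 0 -0.18 0; 1 -32 0 109 0 -0.26 0; 1 -43 0 146 0 -0.35 0; 1 -53 0 182 0 -0.436 0")

```text
time_s: 3.03
position: [375.0, -263.8, 189.9]
eef_rot: [-90.0, -0.0, -19.5]
contact_force: [0.3, -1.0, 1.3]
opening: 91.1
```

>>> drive_tool(moves="1 6 0 38 0 -0.06 0; 1 11 0 75 0 -0.11 0; 1 17 0 113 0 -0.17 0; 1 23 0 150 0 -0.22 0; 1 28 0 187 0 -0.28 0")

```text
time_s: 3.45
position: [464.7, -95.2, 190.1]
eef_rot: [-90.0, -0.1, -3.4]
contact_force: [1.9, -0.7, 0.6]
opening: 91.1
```

Run:
```python
from h import *
plan([(552,58.6,190,4),(591.5,131,150,4)])
```

```text
t 3.45 pos [464.7 -95.2 190.1] rpy [-90.   -0.1  -3.4] F [ 1.9 -0.7  0.6] M [-0.07 -0.15  0.03] open 91.1
-> (552, 58.6, 190, 4) shift [7.810e+01 1.000e-01 1.586e+02] turn [ 0.    -0.128  0.001]
-> (591.5, 131, 150, 4) shift [44.5 40.  69.5] turn [0. 0. 0.]
```

Tracking is precise. Now on to above the box.

>>> drive_tool(moves="1 16 0 32 0 -0.03 0; 1 31 0 63 0 -0.05 0; 1 47 0 95 0 -0.08 0; 1 62 0 127 0 -0.1 0; 1 78 0 159 0 -0.128 0")

```text
time_s: 3.87
position: [552.4, 60.9, 190.3]
eef_rot: [-90.0, -0.1, 4.0]
contact_force: [0.2, -1.0, 0.2]
opening: 91.4
```

>>> drive_tool(moves="1 15 13 23 0 0 0; 1 30 27 46 0 0 0; 1 44 40 69 0 0 0; 1 44 40 69 0 0 0; 1 44 40 69 0 0 0")

```text
time_s: 4.28
position: [591.3, 133.8, 149.4]
eef_rot: [-90.0, 0.0, 4.2]
contact_force: [0.3, -1.0, 0.4]
opening: 91.1
```

Run:
```python
from h import *
plan([(591.5,131,100,4)])
s=monitor.sense()
for n in("top","scene"):
    p=get_image(n); np.savez(f"{n}1.npz",**{k:np.array(p[k]) for k in("image","range_z","mtx","eye","orientation")})
    im=p["image"].copy()
    Rm=R.from_euler('xyz',s["eef_rot"],degrees=True)
    for o in [(0,0,0),(45.5,0,0),(-45.5,0,0),(59,0,0),(-59,0,0)]:
        q=proj(p,np.array(s["position"])+Rm.apply(o)); cv2.circle(im,tuple(int(round(x)) for x in q),0,(0,0,255),-1); print(q)
    c=proj(p,np.array(s["position"])); x,y=int(c[0]),int(c[1])
    cv2.imwrite(f"pics/{n}1.png",cv2.resize(im[max(0,y-45):y+45,x-60:x+60],None,fx=6,fy=6,interpolation=cv2.INTER_NEAREST))
```

```text
t 4.28 pos [591.3 133.8 149.4] rpy [-90.    0.    4.2] F [ 0.3 -1.   0.4] M [-0.01 -0.08 -0.01] open 91.1
-> (591.5, 131, 100, 4) shift [-0.  49.4 -2.8] turn [ 0.001  0.003 -0.   ]
[278.73745983 184.91388422]
[279.58781071 170.7309517 ]
[277.87463375 199.30488957]
[279.83775255 166.56219228]
[277.61619006 203.61545068]
[354.99645393 209.38496313]
[350.63831802 218.33505005]
[359.12598239 200.90435595]
[349.29844912 221.08667216]
[360.30987891 198.47304657]
```

View pics/scene1.png

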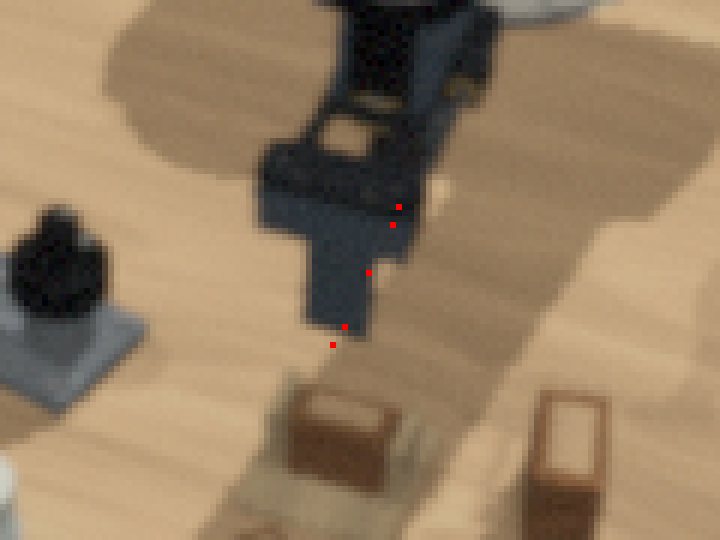

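View pics/top1.png

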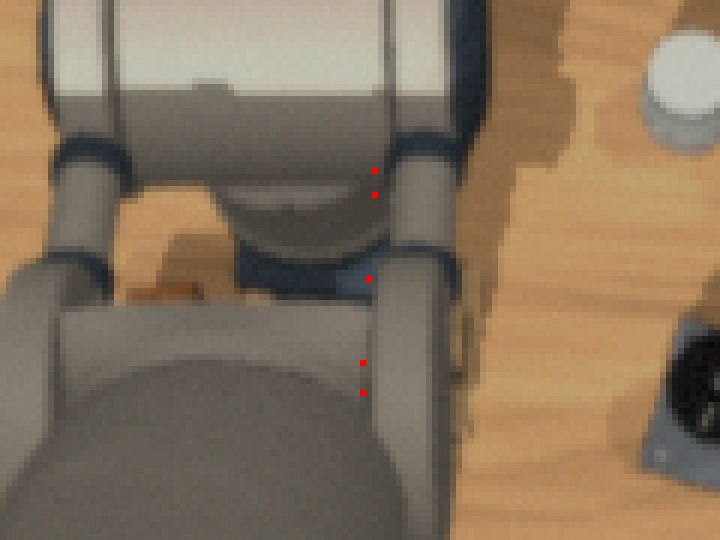

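Run:
```python
from h import *
p=dict(np.load("scene1.npz")); C=cloud(p).reshape(-1,3)
s=monitor.sense(); Rm=R.from_euler('xyz',s["eef_rot"],degrees=True)
L=Rm.inv().apply(C-np.array(s["position"]))
m=(abs(L[:,0])<110)&(abs(L[:,2])<70)&(L[:,1]>-100)&(L[:,1]<30)
Q=L[m]
for a in range(-100,20,6):
    k=Q[(Q[:,1]>=a)&(Q[:,1]<a+6)]
    if len(k): print(a,len(k),"x med",np.median(k[:,0]).round(1),np.percentile(k[:,0],[5,95]).round(1),"z",k[:,2].min().round(1),k[:,2].max().round(1),"mid",((k[:,2].min()+k[:,2].max())/2).round(1))
```

```text
-100 73 x med 10.1 [-56.5  82.8] z -36.6 38.7 mid 1.0
-94 73 x med 78.7 [-51.3  83.3] z -35.8 39.0 mid 1.6
-88 42 x med 80.9 [-49.7  83.8] z -35.4 37.9 mid 1.2
-82 29 x med 79.5 [ 0.7 82.3] z -35.7 36.2 mid 0.3
-76 2 x med -49.2 [-52.2 -46.3] z 16.1 17.4 mid 16.8
-70 2 x med -52.8 [-54.1 -51.4] z 15.4 17.5 mid 16.4
-64 8 x med 5.6 [-52.1  61.3] z -7.4 17.5 mid 5.0
-58 29 x med 57.5 [-46.8  59.8] z -16.5 16.9 mid 0.2
-52 25 x med 56.8 [-48.1  59.2] z -17.7 17.7 mid -0.0
-46 28 x med 56.2 [-49.1  58.9] z -18.1 17.6 mid -0.2
-40 20 x med 55.6 [-48.1  58.6] z -17.6 17.5 mid -0.1
-34 16 x med 57.0 [53.7 58.5] z -15.5 17.5 mid 1.0
-28 21 x med 56.2 [50.9 59.6] z -15.1 17.7 mid 1.3
-22 15 x med 56.3 [52.8 58.2] z -15.4 17.1 mid 0.9
-16 12 x med 54.7 [52.9 56.7] z -15.2 17.1 mid 0.9
-10 16 x med 53.8 [52.2 55.9] z -14.5 17.4 mid 1.5
-4 7 x med 51.9 [49.6 53.9] z -10.8 17.0 mid 3.1
```

>>> drive_tool(moves="1 1 35 -3 0 0 0; 1 2 70 -3 0 0 0; 1 2 105 -3 0 0 0; 1 2 136 -3 0 0 0; 1 2 136 -3 0 0 0")

```text
time_s: 4.8
position: [590.5, 127.9, 10.3]
eef_rot: [-90.1, 0.3, 4.0]
contact_force: [-2.7, -0.5, -0.4]
opening: 91.1
```

>>> drive_tool(moves="0.2 0 0 0 0 0 0; 0.2 0 0 0 0 0 0; 0.2 0 0 0 0 0 0; 0.2 0 0 0 0 0 0; 0.2 0 0 0 0 0 0", newtons=15)

```text
time_s: 5.22
position: [591.4, 128.0, 11.8]
eef_rot: [-90.1, 0.2, 4.0]
contact_force: [0.1, 0.7, -0.6]
opening: 60.6
```

>>> drive_tool(moves="0.2 0 0 0 0 0 0; 0.2 0 0 0 0 0 0; 0.2 0 0 0 0 0 0; 0.2 0 0 0 0 0 0; 0.2 0 0 0 0 0 0")

```text
time_s: 5.63
position: [591.5, 128.0, 11.9]
eef_rot: [-90.1, 0.2, 4.0]
contact_force: [-0.0, -0.5, 3.6]
opening: 29.7
```

>>> drive_tool(moves="0.2 0 0 0 0 0 0; 0.2 0 -20 0 0 0 0; 0.2 0 -50 0 0 0 0; 0.2 0 -80 0 0 0 0; 0.2 0 -80 0 0 0 0")

```text
time_s: 6.05
position: [594.4, 128.5, 96.9]
eef_rot: [-90.0, -0.2, 4.0]
contact_force: [1.7, -0.2, 0.6]
opening: 29.8
```

Run:
```python
from h import *
plan([])
s=monitor.sense()
p=get_image("scene"); np.savez("scene2.npz",**{k:np.array(p[k]) for k in("image","range_z","mtx","eye","orientation")})
im=p["image"]; cv2.imwrite("pics/scene2.png",cv2.resize(im[150:260,290:410],None,fx=5,fy=5,interpolation=cv2.INTER_CUBIC))
C=cloud(p); Rm=R.from_euler('xyz',s["eef_rot"],degrees=True)
for r in finder.masks_of(p,"box_center")[:3]:
    P=C[r["mask"]&(p["range_z"]>0)]; L=Rm.inv().apply(P-np.array(s["position"])); print(round(r["score"],2),len(P),P.mean(0).round(1),"tool",np.percentile(L,[3,50,97],axis=0).round(1).tolist())
print([(r["score"],np.array(r["xy"])*[640,400]) for r in finder.spot_point(p,"box_center")])
```

```text
t 6.05 pos [594.4 128.5  96.9] rpy [-90.   -0.2   4. ] F [ 1.7 -0.2  0.6] M [-0.04 -0.23 -0.05] open 29.8
0.74 342 [579.6 253.7  46.2] tool [[-54.7, 36.0, 103.8], [4.4, 40.6, 126.2], [17.3, 88.5, 146.1]]
0.59 148 [704.  134.4  26. ] tool [[88.1, 60.2, -20.8], [112.1, 65.8, -1.1], [125.7, 92.8, 15.8]]
[(0.69, array([339.712, 257.68 ])), (0.65, array([390.592, 242.2  ])), (0.44, array([352.32, 216.6 ]))]
```

View pics/scene2.png

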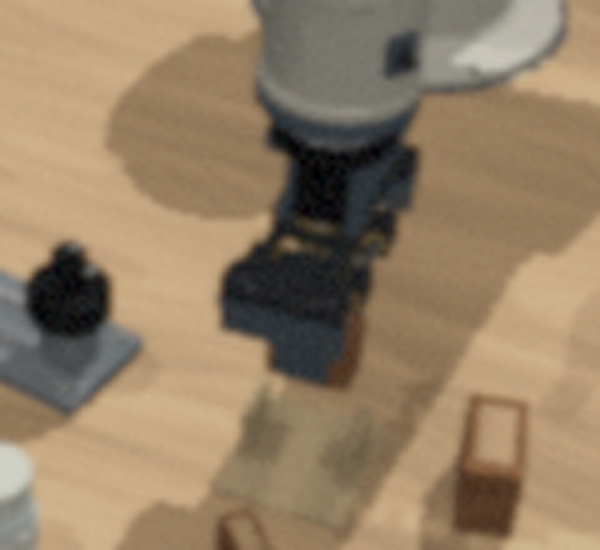

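Run:
```python
from h import *
plan([(500,76,92,36),(470,60,70,68),(470,60,20,80)])
```

```text
t 6.2 pos [591.5 128.1  91.6] rpy [-90.1   0.2   4. ] F [ 0.6  0.7 -1.6] M [ 0.   -0.08  0.05] open 29.9
-> (500, 76, 92, 36) shift [-94.9  -0.  -45.6] turn [ 0.    -0.559 -0.004]
-> (470, 60, 70, 68) shift [-33.7  22.    4.7] turn [ 0.    -0.559  0.   ]
-> (470, 60, 20, 80) shift [ 0. 50. -0.] turn [-0.    -0.209  0.   ]
```

>>> drive_tool(moves="0.2 -19 0 -9 0 -0.11 0; 0.2 -38 0 -18 0 -0.22 0; 0.2 -57 0 -27 0 -0.33 0; 0.2 -76 0 -36 0 -0.45 0; 0.2 -95 0 -46 0 -0.56 0")

```text
time_s: 6.62
position: [498.0, 75.3, 90.6]
eef_rot: [-89.9, 0.3, 36.4]
contact_force: [0.3, -0.6, -0.9]
opening: 29.7
```

>>> drive_tool(moves="0.2 -7 4 1 0 -0.11 0; 0.2 -14 8 2 0 -0.22 0; 0.2 -21 12 3 0 -0.33 0; 0.2 -28 16 4 0 -0.45 0; 0.2 -34 22 5 0 -0.56 0")

```text
time_s: 7.03
position: [466.2, 58.8, 67.7]
eef_rot: [-89.6, 0.2, 68.8]
contact_force: [-0.5, -0.5, -0.7]
opening: 30.0
```

>>> drive_tool(moves="0.2 0 15 0 0 -0.1 0; 0.2 0 30 0 0 -0.21 0; 0.2 0 45 0 0 -0.21 0; 0.2 0 50 0 0 -0.21 0; 0.2 0 50 0 0 -0.21 0")

```text
time_s: 7.45
position: [464.3, 58.8, 16.0]
eef_rot: [-89.3, 0.2, 80.8]
contact_force: [-1.3, 0.4, -1.4]
opening: 29.9
```

Run:
```python
from h import *
plan([(470,60,6.3,80)])
```

```text
t 7.45 pos [464.3  58.8  16. ] rpy [-89.3   0.2  80.8] F [-1.3  0.4 -1.4] M [ 0.04 -0.12 -0.05] open 29.9
-> (470, 60, 6.3, 80) shift [ 2.1  9.6 -5.5] turn [-0.012  0.014 -0.003]
```

>>> drive_tool(moves="0.2 0 0 0 -0.012 0 0; 0.2 0 4 0 -0.012 0 0; 0.2 0 7 0 -0.012 0 0; 0.2 0 9.4 0 -0.012 0 0; 0.2 0 9.4 0 -0.012 0 0")

```text
time_s: 7.87
position: [464.2, 58.8, 6.5]
eef_rot: [-90.0, 0.2, 80.8]
contact_force: [-0.5, -0.5, -0.8]
opening: 29.9
```

>>> drive_tool(moves="0.2 0 0 0 0 0 0; 0.6 0 0 0 0 0 0; 0.7 0 0 0 0 0 0; 0.7 0 0 0 0 0 0; 0.7 0 0 0 0 0 0")

```text
time_s: 8.28
position: [464.3, 58.8, 6.6]
eef_rot: [-90.0, 0.2, 80.8]
contact_force: [-0.4, 0.7, -0.6]
opening: 53.9
```

Run:
```python
from h import *
s=monitor.sense();p=s["position"];plan([(p[0],p[1],110,s["eef_rot"][2])])
```

```text
t 8.28 pos [464.3  58.8   6.6] rpy [-90.    0.2  80.8] F [-0.4  0.7 -0.6] M [ 0.16 -0.15 -0.  ] open 53.9
-> (np.float64(464.3047125635403), np.float64(58.77326875877053), 110, np.float64(80.81911107941811)) shift [-3.000e-01 -1.034e+02 -1.000e-01] turn [ 0.001  0.    -0.003]
```

>>> drive_tool(moves="1 0 -35 0 0 0 0; 1 0 -70 0 0 0 0; 1 0 -105 0 0 0.12 0; 1 0 -140 0 0 0.24 0; 1 0 -150 0 0 0.36 0")

```text
time_s: 8.7
position: [466.0, 59.3, 161.1]
eef_rot: [-90.4, -0.0, 59.9]
contact_force: [1.3, -0.3, -0.0]
opening: 86.9
```

>>> drive_tool(moves="1 0 0 0 0 0.12 0; 1 0 0 0 0 0.24 0; 1 0 0 0 0 0.36 0; 1 0 0 0 0 0.48 0; 1 0 0 0 0 0.6 0")

```text
time_s: 9.12
position: [465.9, 59.3, 161.2]
eef_rot: [-90.3, -0.2, 25.1]
contact_force: [-0.0, 0.3, -0.1]
opening: 91.1
```

>>> drive_tool(moves="1 0 0 0 0 0.12 0; 1 0 0 0 0 0.24 0; 1 0 0 0 0 0.36 0; 1 0 0 0 0 0.48 0; 1 0 0 0 0 0.6 0")

```text
time_s: 9.53
position: [465.8, 59.3, 161.3]
eef_rot: [-90.1, -0.4, -9.6]
contact_force: [0.9, -1.0, 0.3]
opening: 91.0
```

Run:
```python
from h import *
plan([(464,58.8,100,-9.2)])
s=monitor.sense()
p=get_image("scene"); np.savez("scene3.npz",**{k:np.array(p[k]) for k in("image","range_z","mtx","eye","orientation")})
C=cloud(p)
c=proj(p,[464,59,44]); x,y=int(c[0]),int(c[1]); print(c)
cv2.imwrite("pics/scene3.png",cv2.resize(p["image"][y-50:y+50,x-60:x+60],None,fx=6,fy=6,interpolation=cv2.INTER_CUBIC))
P=C.reshape(-1,3); P=P[(abs(P[:,0]-464)<50)&(abs(P[:,1]-59)<50)&(P[:,2]>38)&(P[:,2]<50)]
print(len(P),P.mean(0), cv2.minAreaRect(P[:,:2].astype(np.float32)))
for r in finder.masks_of(p,"box_center")[:4]:
    Q=C[r["mask"]&(p["range_z"]>0)]; T=Q[Q[:,2]>38]; print(round(r["score"],2),len(Q),Q.mean(0).round(1), cv2.minAreaRect(T[:,:2].astype(np.float32)) if len(T)>3 else 0)
```

```text
t 9.53 pos [465.8  59.3 161.3] rpy [-90.1  -0.4  -9.6] F [ 0.9 -1.   0.3] M [-0.01 -0.09 -0.01] open 91.0
-> (464, 58.8, 100, -9.2) shift [-2.  61.3 -0.7] turn [ 0.002 -0.007  0.006]
[345.88751445 205.02353064]
99 [465.28789782  59.64385862  44.13022711] ((463.19390869140625, 59.423641204833984), (32.12965774536133, 57.23316955566406), 80.93540954589844)
0.56 189 [472.8  61.3  31.8] ((465.31866455078125, 59.72983932495117), (30.818988800048828, 53.188621520996094), 80.5884780883789)
0.56 168 [700.8 133.2  23.7] 0
0.47 114 [ 544.7 -243.8   38.1] ((540.9595947265625, -246.9161376953125), (18.688396453857422, 52.279563903808594), 77.83829498291016)
```

View pics/scene3.png

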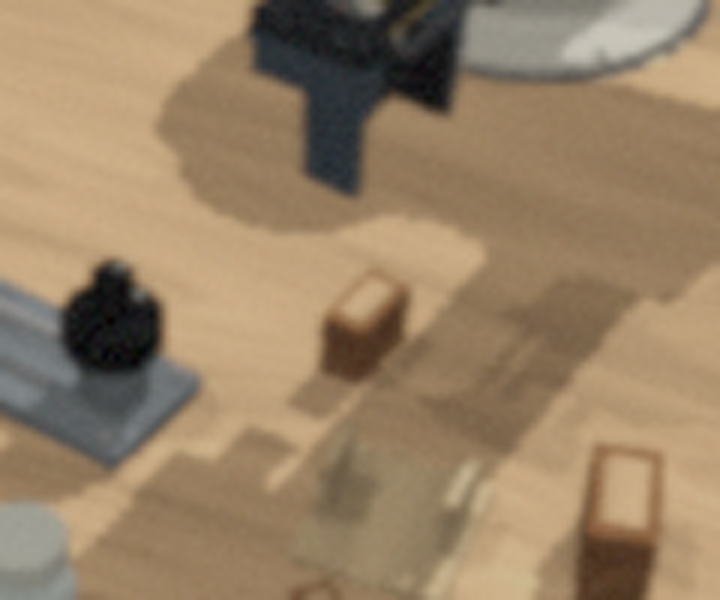

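>>> drive_tool(moves="1 -2 40 -0.5 0.002 0 0.006; 1 -2 80 -0.5 0.002 0 0.006; 1 -2 115 -0.5 0.002 0 0.006; 1 -2 148 -0.5 0.002 0 0.006; 1 -2 153 -0.5 0.002 0 0.006")

```text
time_s: 10.05
position: [462.3, 58.6, 4.4]
eef_rot: [-90.1, 0.3, -9.1]
contact_force: [-2.1, 0.3, 0.6]
opening: 91.4
```

>>> drive_tool(moves="0.5 0 0 0 0 0 0; 0.5 0 0 0 0 0 0; 0.5 0 0 0 0 0 0; 0.5 0 0 0 0 0 0; 0.5 0 0 0 0 0 0", newtons=15)

```text
time_s: 10.47
position: [463.2, 58.6, 5.8]
eef_rot: [-90.0, 0.2, -9.1]
contact_force: [-0.2, -1.3, 0.4]
opening: 60.8
```

>>> drive_tool(moves="0.45 0 0 0 0 0 0; 0.45 0 0 0 0 0 0; 0.45 0 0 0 0 0 0; 0.45 0 0 0 0 0 0; 0.45 0 0 0 0 0 0")

```text
time_s: 10.88
position: [463.6, 58.6, 6.3]
eef_rot: [-90.0, 0.1, -9.1]
contact_force: [-1.9, 0.3, 11.4]
opening: 56.0
```

Run:
```python
from h import *
plan([])
```

```text
t 10.88 pos [463.6  58.6   6.3] rpy [-90.    0.1  -9.1] F [-1.9  0.3 11.4] M [-0.05 -0.1  -0.  ] open 56.0
```

Run:
```python
from h import *
import math
for n,org,a in(("scene",(551.8,-193.4),80.17),):
    p=dict(np.load(n+"0.npz")); P=cloud(p).reshape(-1,3)
    e=np.array([math.cos(math.radians(a)),math.sin(math.radians(a))]); f=np.array([e[1],-e[0]])
    def loc(P): return np.c_[(P[:,:2]-org)@f,(P[:,:2]-org)@e,P[:,2]]
    q=loc(P); q=q[(abs(q[:,0])<60)&(q[:,1]>-115)&(q[:,1]<190)]
    b=q[(q[:,2]>9)&(q[:,2]<19)]
    print("bed x",np.percentile(b[:,0],[0,2,98,100]).round(1),"y",np.percentile(b[:,1],[0,1,99,100]).round(1))
    # edge skew: bed +x/-x edges per y slices
    ys=np.arange(-90,170,20); lo=[];hi=[]
    for y in ys:
        k=b[abs(b[:,1]-y)<10]; lo.append(k[:,0].min()); hi.append(k[:,0].max())
    print("lo",np.round(lo,1),"hi",np.round(hi,1), "slope deg hi",math.degrees(np.polyfit(ys,hi,1)[0]))
    t=q[(q[:,2]>24)&(q[:,1]<60)&(abs(q[:,0])<26)]
    for s in range(-100,30,3):
        k=t[(t[:,1]>=s)&(t[:,1]<s+3)]
        if len(k): print(s,len(k),"zmax",k[:,2].max().round(1),"zmed",np.median(k[:,2]).round(1),"x",k[:,0].min().round(),k[:,0].max().round(),end=" | ")
    print()
    k=q[(q[:,2]>103)]; print("fine top",k.mean(0),len(k), k.min(0),k.max(0))
    k=q[(q[:,2]>70)&(q[:,2]<82)&(q[:,1]>100)]; print("coarse top",cv2.minEnclosingCircle(k[:,:2].astype(np.float32)),len(k))
    print("eye in vice",loc(np.array([p["eye"]])))
im=p["image"]; cv2.imwrite("pics/scenev.png",cv2.resize(im[178:238,240:320],None,fx=9,fy=9,interpolation=cv2.INTER_CUBIC))
```

```text
bed x [-47.1 -42.2  44.4  47.2] y [-102.1  -93.5  174.5  177.1]
lo [ 11.8 -47.1 -46.6 -45.7   2.9 -41.4 -43.9 -43.7 -43.  -12.9  -5.9  15.5
 -47.1] hi [44.6 45.9 43.7 42.5 44.  43.3 42.3 44.5 45.2 45.4 46.4 47.2 46. ] slope deg hi 0.5959946752441122
-85 2 zmax 54.8 zmed 54.2 x -19.0 -2.0 | -82 8 zmax 56.6 zmed 54.3 x -11.0 24.0 | -79 11 zmax 59.2 zmed 56.0 x -24.0 24.0 | -76 6 zmax 58.4 zmed 55.5 x -22.0 25.0 | -73 12 zmax 59.1 zmed 55.5 x -23.0 24.0 | -70 13 zmax 57.9 zmed 53.9 x -24.0 24.0 | -67 17 zmax 60.1 zmed 49.6 x -26.0 24.0 | -64 16 zmax 58.2 zmed 50.5 x -19.0 22.0 | -61 4 zmax 35.6 zmed 31.5 x 19.0 25.0 | -58 1 zmax 56.5 zmed 56.5 x 11.0 11.0 | -55 9 zmax 58.8 zmed 55.3 x -25.0 22.0 | -52 36 zmax 58.2 zmed 42.2 x -25.0 23.0 | -49 37 zmax 59.5 zmed 42.4 x -24.0 22.0 | -46 1 zmax 26.2 zmed 26.2 x -14.0 -14.0 | 2 2 zmax 53.5 zmed 53.4 x -8.0 13.0 | 5 6 zmax 55.9 zmed 52.5 x -23.0 23.0 | 8 12 zmax 59.0 zmed 55.6 x -24.0 25.0 | 11 9 zmax 57.3 zmed 55.3 x -10.0 25.0 | 14 13 zmax 59.2 zmed 55.6 x -23.0 23.0 | 17 8 zmax 57.7 zmed 56.8 x -20.0 22.0 | 20 15 zmax 58.7 zmed 52.9 x -11.0 24.0 | 23 44 zmax 58.2 zmed 44.3 x -24.0 26.0 | 26 13 zmax 59.2 zmed 45.3 x -22.0 19.0 | 29 2 zmax 42.2 zmed 38.2 x -3.0 1.0 | 
fine top [ -0.54170458 140.30627298 105.77228914] 27 [-12.28720943 129.63753579 103.4311467 ] [ 10.67293611 149.47129887 109.33067881]
coarse top ((-0.4396565854549408, 141.55609130859375), 31.774337768554688) 126
eye in vice [[817.41104698 752.84764635 938.09917823]]
```

View pics/scenev.png

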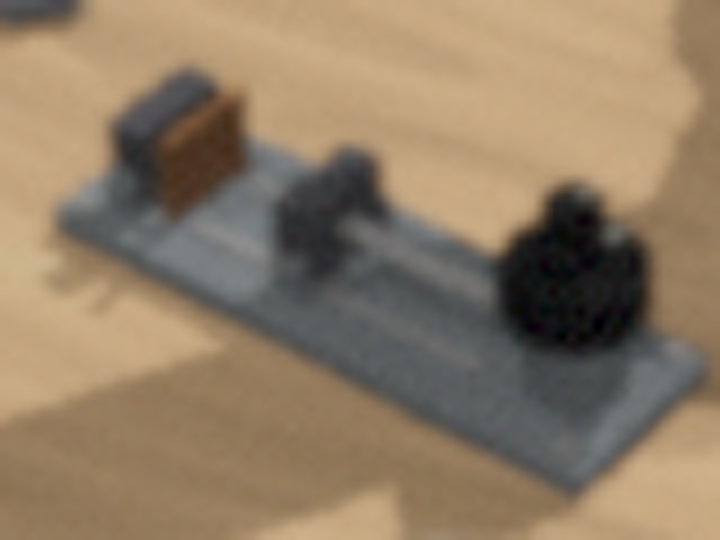

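Run:
```python
from h import *
plan([(464,40,125,-9.8),(506,-90,125,-9.8),(547,-221.8,120,-9.8),(547,-221.8,40,-9.8)])
```

```text
t 10.88 pos [463.6  58.6   6.3] rpy [-90.    0.1  -9.1] F [-1.9  0.3 11.4] M [-0.05 -0.1  -0.  ] open 56.0
-> (464, 40, 125, -9.8) shift [   3.2 -118.7  -18.4] turn [ 0.001  0.012 -0.002]
-> (506, -90, 125, -9.8) shift [  63.5   -0.  -121. ] turn [0. 0. 0.]
-> (547, -221.8, 120, -9.8) shift [  62.8    5.  -122.9] turn [0. 0. 0.]
-> (547, -221.8, 40, -9.8) shift [ 0. 80. -0.] turn [0. 0. 0.]
```

>>> drive_tool(moves="0.45 0 -20 0 0 0 0; 0.45 0 -50 0 0 0.006 0; 0.45 0 -85 0 0 0.012 0; 0.45 3 -119 -18 0 0.012 0; 0.45 3 -119 -18 0 0.012 0")

```text
time_s: 11.3
position: [466.6, 38.9, 130.4]
eef_rot: [-90.0, -0.3, -9.8]
contact_force: [2.7, 0.1, -0.8]
opening: 55.9
```

Run:
```python
from h import *
plan([(506,-90,125,-9.8),(547,-221.8,120,-9.8),(547,-221.8,40,-9.8)])
```

```text
t 11.3 pos [466.6  38.9 130.4] rpy [-90.   -0.3  -9.8] F [ 2.7  0.1 -0.8] M [-0.01 -0.2  -0.02] open 55.9
-> (506, -90, 125, -9.8) shift [  60.7    5.8 -120.4] turn [0.    0.    0.006]
-> (547, -221.8, 120, -9.8) shift [  62.8    5.  -122.9] turn [0. 0. 0.]
-> (547, -221.8, 40, -9.8) shift [ 0. 80. -0.] turn [0. 0. 0.]
```

>>> drive_tool(moves="0.45 12 0 -24 0 0 0; 0.45 25 1 -48 0 0 0; 0.45 37 1 -72 0 0 0; 0.45 49 2 -96 0 0 0; 0.45 61 3 -120 0 0 0")

```text
time_s: 11.72
position: [506.3, -90.9, 127.6]
eef_rot: [-90.0, -0.3, -9.8]
contact_force: [0.5, 1.2, -0.1]
opening: 55.7
```

>>> drive_tool(moves="0.45 15 0 -30 0 0 0; 0.45 30 1 -60 0 0 0; 0.45 45 2 -90 0 0 0; 0.45 62 3 -122 0 0 0; 0.45 62 3 -122 0 0 0")

```text
time_s: 12.13
position: [548.6, -227.5, 124.7]
eef_rot: [-90.1, -0.5, -9.9]
contact_force: [-2.2, -0.7, -1.2]
opening: 56.0
```

Run:
```python
from h import *
plan([(547,-221.8,75,-9.8),(547,-221.8,35,-9.8)])
```

```text
t 12.13 pos [ 548.6 -227.5  124.7] rpy [-90.1  -0.5  -9.9] F [-2.2 -0.7 -1.2] M [-0.02 -0.04  0.02] open 56.0
-> (547, -221.8, 75, -9.8) shift [-3.  49.6  5.4] turn [ 0.002 -0.002  0.008]
-> (547, -221.8, 35, -9.8) shift [ 0. 40. -0.] turn [0. 0. 0.]
```

>>> drive_tool(moves="0.45 -3 20 5.4 0 0 0.008; 0.45 -3 40 5.4 0 0 0.008; 0.45 -3 53 5.4 0 0 0.008; 0.45 -3 53 5.4 0 0 0.008; 0.45 -3 53 5.4 0 0 0.008")

```text
time_s: 12.55
position: [546.5, -221.5, 71.1]
eef_rot: [-90.1, 0.1, -9.9]
contact_force: [-0.0, 0.0, -0.3]
opening: 56.3
```

Run:
```python
from h import *
plan([(547,-221.8,40,-9.8),(547,-221.8,21,-9.8)])
for n in("scene","top"):
    p=get_image(n); np.savez(n+"4.npz",**{k:np.array(p[k]) for k in("image","range_z","mtx","eye","orientation")})
    c=proj(p,[547,-221,50]); x,y=int(c[0]),int(c[1])
    cv2.imwrite(f"pics/{n}4.png",cv2.resize(p["image"][max(0,y-35):y+35,x-45:x+45],None,fx=8,fy=8,interpolation=cv2.INTER_CUBIC))
```

```text
t 12.55 pos [ 546.5 -221.5   71.1] rpy [-90.1   0.1  -9.9] F [-0.   0.  -0.3] M [ 0.01 -0.09 -0.02] open 56.3
-> (547, -221.8, 40, -9.8) shift [ 0.6 31.1 -0.1] turn [ 0.002 -0.002 -0.002]
-> (547, -221.8, 21, -9.8) shift [ 0. 19. -0.] turn [0. 0. 0.]
```

View pics/scene4.png

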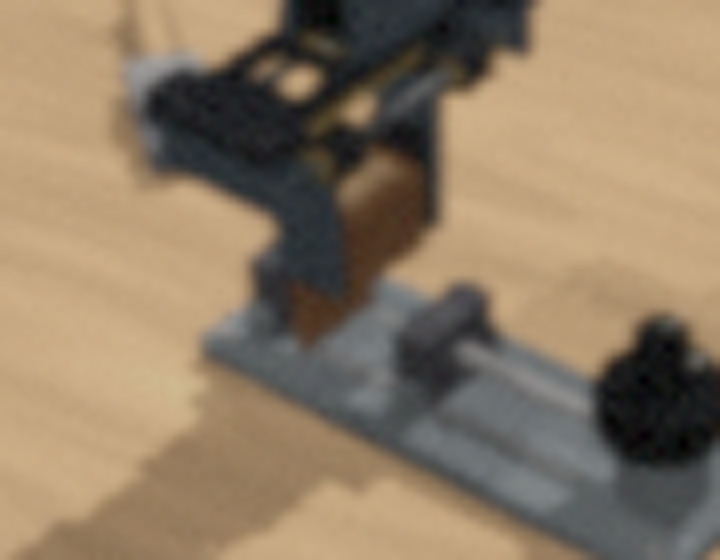

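View pics/top4.png

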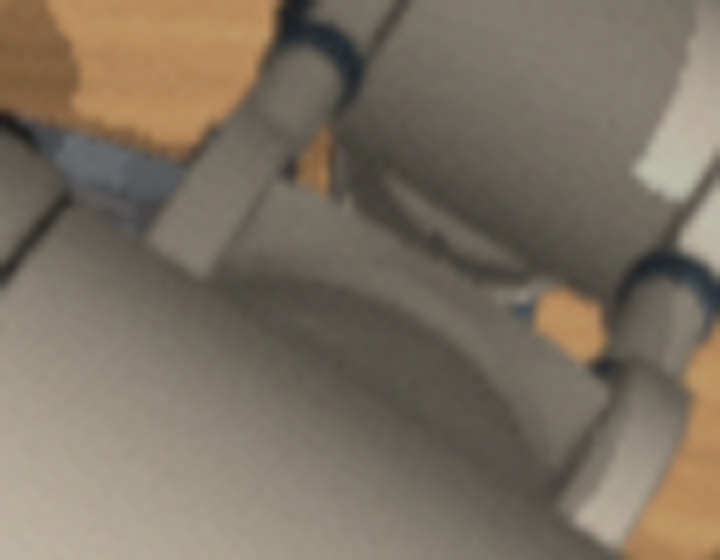

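>>> drive_tool(moves="0.45 0.6 10 0 0.002 -0.002 0; 0.45 0.6 20 0 0.002 -0.002 0; 0.45 0.6 28 0 0.002 -0.002 0; 0.45 0.6 31 0 0.002 -0.002 0; 0.45 0.6 31 0 0.002 -0.002 0")

```text
time_s: 13.07
position: [547.4, -221.8, 40.3]
eef_rot: [-90.0, 0.0, -9.8]
contact_force: [-0.3, -0.1, -1.7]
opening: 56.1
```

>>> drive_tool(moves="0.45 0 5 0 0 0 0; 0.45 0 10 0 0 0 0; 0.45 0 14 0 0 0 0; 0.45 0 17.5 0 0 0 0; 0.45 0 17.5 0 0 0 0")

```text
time_s: 13.48
position: [547.0, -221.6, 22.0]
eef_rot: [-90.0, 0.1, -9.8]
contact_force: [-0.0, 0.2, -1.6]
opening: 55.8
```

Run:
```python
from h import *
plan([(547,-221.8,20.5,-9.8)])
```

```text
t 13.48 pos [ 547.  -221.6   22. ] rpy [-90.    0.1  -9.8] F [-0.   0.2 -1.6] M [-0.04 -0.09 -0.06] open 55.8
-> (547, -221.8, 20.5, -9.8) shift [ 0.1  1.5 -0.2] turn [-0.001 -0.    -0.002]
```

>>> drive_tool(moves="0.45 0 1 0 0 0 0; 0.45 0 1.5 0 0 0 0; 0.45 0 1.5 0 0 0 0; 0.75 0 1.5 0 0 0 0; 0.8 0 1.5 0 0 0 0")

```text
time_s: 13.9
position: [547.2, -221.7, 20.7]
eef_rot: [-90.0, 0.1, -9.8]
contact_force: [0.3, -0.0, -0.1]
opening: 66.1
```

>>> drive_tool(moves="0.85 0 0 0 0 0 0; 0.9 0 0 0 0 0 0; 0.9 0 0 0 0 0 0; 0.9 0 0 0 0 0 0; 0.9 0 0 0 0 0 0")

```text
time_s: 14.32
position: [547.2, -221.7, 20.7]
eef_rot: [-90.0, 0.1, -9.8]
contact_force: [0.1, -0.2, 0.3]
opening: 82.0
```

>>> drive_tool(moves="0.9 0 -10 0 0 0 0; 0.9 0 -40 0 0 0 0; 0.9 0 -75 0 0 0 0; 0.9 0 -115 0 0 0 0; 0.9 0 -150 0 0 0 0")

```text
time_s: 14.73
position: [547.2, -221.7, 173.7]
eef_rot: [-90.0, 0.0, -9.8]
contact_force: [1.0, 0.0, 0.2]
opening: 82.2
```

>>> drive_tool(moves="0.9 0 0 25 0 0 0; 0.9 0 0 55 0 0 0; 0.9 0 0 85 0 0 0; 0.9 0 0 115 0 0 0; 0.9 0 0 145 0 0 0")

```text
time_s: 15.15
position: [571.9, -77.5, 174.7]
eef_rot: [-90.0, 0.0, -9.8]
contact_force: [0.4, 0.2, -0.4]
opening: 82.2
```

```bash
cat >> h.py <<'E'
import math
A=math.radians(80.17); EV=np.array([math.cos(A),math.sin(A)]); FV=np.array([EV[1],-EV[0]])
def vloc(P,org=(551.8,-193.4)): P=np.asarray(P); return np.c_[(P[:,:2]-org)@FV,(P[:,:2]-org)@EV,P[:,2]]
def snap(n,k):
    p=get_image(n); np.savez(f"{n}{k}.npz",**{q:np.array(p[q]) for q in("image","range_z","mtx","eye","orientation")}); return p
E
python3 - <<'E'
from h import *
plan([(575.7,-56.3,150,20)])
for n in("scene","top"):
    p=snap(n,5)
    c=proj(p,[555,-180,40]); x,y=int(c[0]),int(c[1])
    cv2.imwrite(f"pics/{n}5.png",cv2.resize(p["image"][max(0,y-35):y+35,x-45:x+45],None,fx=8,fy=8,interpolation=cv2.INTER_CUBIC))
p=dict(np.load("scene5.npz")); q=vloc(cloud(p).reshape(-1,3)); q=q[(abs(q[:,0])<32)&(q[:,1]>-100)&(q[:,1]<40)&(q[:,2]>20)&(q[:,2]<66)]
for s in range(-90,40,3):
    k=q[(q[:,1]>=s)&(q[:,1]<s+3)]
    if len(k): print(s,len(k),"zmax",k[:,2].max().round(1),"zmed",np.median(k[:,2]).round(1),"x",k[:,0].min().round(),k[:,0].max().round(),end=" | ")
E
```

```text
t 15.15 pos [571.9 -77.5 174.7] rpy [-90.    0.   -9.8] F [ 0.4  0.2 -0.4] M [-0.04 -0.1  -0.02] open 82.2
-> (575.7, -56.3, 150, 20) shift [ 0.1 24.7 21.5] turn [-0.    -0.521  0.   ]
-87 1 zmax 37.9 zmed 37.9 x 19.0 19.0 | -84 2 zmax 55.5 zmed 55.4 x -8.0 -1.0 | -81 13 zmax 58.3 zmed 55.5 x -21.0 28.0 | -78 9 zmax 59.2 zmed 55.9 x -25.0 32.0 | -75 17 zmax 57.7 zmed 51.5 x -21.0 31.0 | -72 10 zmax 56.8 zmed 52.7 x -27.0 30.0 | -69 14 zmax 57.2 zmed 45.1 x -20.0 29.0 | -66 22 zmax 58.0 zmed 49.8 x -25.0 31.0 | -63 13 zmax 60.3 zmed 51.6 x -24.0 25.0 | -60 1 zmax 44.7 zmed 44.7 x 18.0 18.0 | -57 4 zmax 55.8 zmed 43.6 x -21.0 21.0 | -54 10 zmax 59.7 zmed 55.5 x -25.0 21.0 | -51 14 zmax 59.5 zmed 54.6 x -25.0 26.0 | -48 4 zmax 60.1 zmed 56.8 x -19.0 26.0 | -45 7 zmax 58.4 zmed 56.1 x -25.0 28.0 | -42 10 zmax 60.9 zmed 57.0 x -12.0 30.0 | -39 11 zmax 60.6 zmed 57.5 x -25.0 30.0 | -36 12 zmax 62.6 zmed 56.1 x -19.0 30.0 | -33 12 zmax 61.7 zmed 57.6 x -24.0 30.0 | -30 12 zmax 61.0 zmed 57.0 x -21.0 28.0 | -27 10 zmax 59.8 zmed 57.5 x -23.0 29.0 | -24 13 zmax 60.8 zmed 57.0 x -25.0 31.0 | -21 14 zmax 61.9 zmed 57.3 x -25.0 30.0 | -18 38 zmax 63.4 zmed 43.9 x -27.0 29.0 | -15 34 zmax 59.5 zmed 44.7 x -24.0 30.0 | -12 10 zmax 60.5 zmed 43.9 x -20.0 31.0 | 3 3 zmax 54.4 zmed 54.2 x -8.0 20.0 | 6 10 zmax 58.2 zmed 54.4 x -23.0 24.0 | 9 8 zmax 59.2 zmed 54.8 x -23.0 23.0 | 12 12 zmax 58.9 zmed 55.6 x -25.0 25.0 | 15 17 zmax 60.2 zmed 53.7 x -23.0 30.0 | 18 11 zmax 56.6 zmed 46.3 x -18.0 30.0 | 21 27 zmax 59.6 zmed 42.1 x -32.0 31.0 | 24 49 zmax 57.9 zmed 42.1 x -29.0 30.0 | 27 7 zmax 50.2 zmed 38.9 x -19.0 19.0 | 30 2 zmax 40.6 zmed 38.8 x -5.0 3.0 | 33 2 zmax 39.4 zmed 38.6 x -1.0 2.0 | 39 1 zmax 43.7 zmed 43.7 x 1.0 1.0 |
```

View pics/scene5.png

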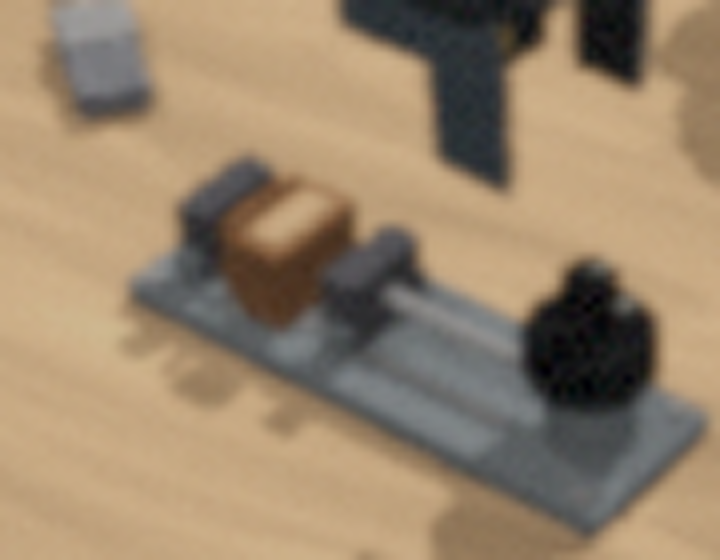

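View pics/top5.png

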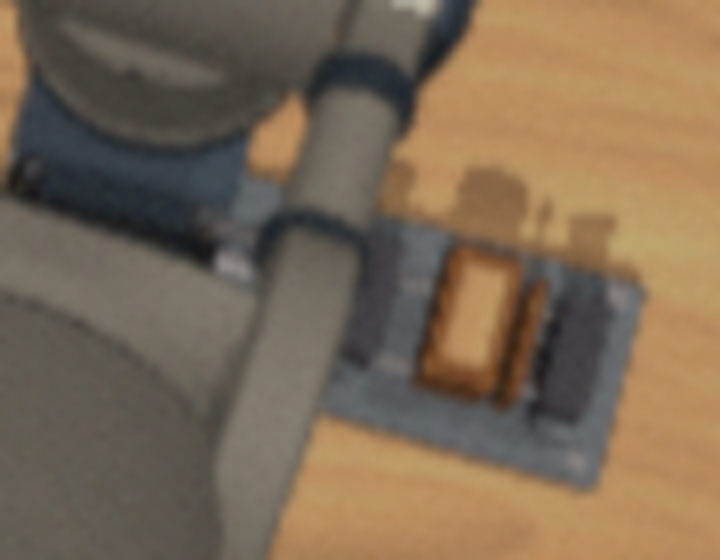

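The top view shows the box standing upright with gaps to both the pad and the plain jaw. Next is the large knob.

>>> drive_tool(moves="0.9 0 5 5 0 -0.11 0; 0.9 0 10 10 0 -0.22 0; 0.9 0 15 15 0 -0.33 0; 0.9 0 20 21.5 0 -0.44 0; 0.9 0 25 21.5 0 -0.55 0")

```text
time_s: 15.67
position: [575.8, -53.4, 150.0]
eef_rot: [-89.9, -0.0, 22.2]
contact_force: [-0.0, -0.4, 1.0]
opening: 82.0
```

Run:
```python
from h import *
plan([(575.7,-56.3,120,22),(575.7,-56.3,47,22)])
```

```text
t 15.67 pos [575.8 -53.4 150. ] rpy [-89.9  -0.   22.2] F [-0.  -0.4  1. ] M [-0.02 -0.08  0.01] open 82.0
-> (575.7, -56.3, 120, 22) shift [-1.2 30.  -2.7] turn [-0.001  0.004  0.001]
-> (575.7, -56.3, 47, 22) shift [ 0. 73. -0.] turn [0. 0. 0.]
```

>>> drive_tool(moves="0.9 -1.2 10 -2.7 0 0 0; 0.9 -1.2 20 -2.7 0 0 0; 0.9 -1.2 30 -2.7 0 0 0; 0.9 -1.2 30 -2.7 0 0 0; 0.9 -1.2 30 -2.7 0 0 0")

```text
time_s: 16.08
position: [575.2, -56.5, 119.3]
eef_rot: [-89.9, 0.0, 22.1]
contact_force: [0.4, -0.5, 0.1]
opening: 82.0
```

>>> drive_tool(moves="0.9 0 20 0 0 0 0; 0.9 0 40 0 0 0 0; 0.9 0 60 0 0 0 0; 0.9 0 71 0 0 0 0; 0.9 0 71 0 0 0 0")

```text
time_s: 16.5
position: [574.1, -56.3, 46.7]
eef_rot: [-89.8, 0.2, 22.0]
contact_force: [-1.3, -0.3, 1.4]
opening: 82.1
```

Run:
```python
from h import *
plan([(575.7,-56.3,47,22)])
p=snap("scene",6)
c=proj(p,[575.7,-56,70]); x,y=int(c[0]),int(c[1])
cv2.imwrite("pics/scene6.png",cv2.resize(p["image"][y-35:y+35,x-45:x+45],None,fx=8,fy=8,interpolation=cv2.INTER_CUBIC))
```

```text
t 16.5 pos [574.1 -56.3  46.7] rpy [-89.8   0.2  22. ] F [-1.3 -0.3  1.4] M [ 0.08 -0.15  0.02] open 82.1
-> (575.7, -56.3, 47, 22) shift [ 1.5 -0.4 -0.6] turn [-0.003  0.    -0.003]
```

View pics/scene6.png

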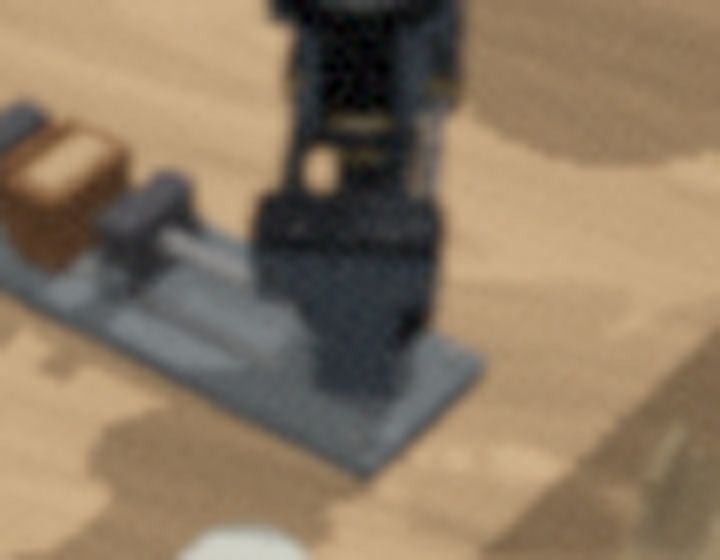

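>>> drive_tool(moves="0.6 1.5 0 -0.5 0 0 0; 0.55 1.5 0 -0.5 0 0 0; 0.55 1.5 0 -0.5 0 0 0; 0.55 1.5 0 -0.5 0 0 0; 0.55 1.5 0 -0.5 0 0 0", newtons=35)

```text
time_s: 16.97
position: [574.7, -57.2, 48.7]
eef_rot: [-89.9, 0.3, 22.1]
contact_force: [-12.0, -10.2, 10.9]
opening: 59.4
```

>>> drive_tool(moves="0.55 0 0 0 0 0 0; 0.55 0 0 0 0 0 0; 0.55 0 0 0 0 0 0; 0.55 0 0 0 0 0.05 0; 0.55 0 0 0 0 0.1 0")

```text
time_s: 17.38
position: [574.4, -57.3, 48.8]
eef_rot: [-89.9, 0.3, 16.3]
contact_force: [-2.3, -4.0, -3.6]
opening: 59.6
```

Run:
```python
from h import *
plan([(575.7,-56.3,47,0)])
```

```text
t 17.38 pos [574.4 -57.3  48.8] rpy [-89.9   0.3  16.3] F [-2.3 -4.  -3.6] M [-0.7   0.48  0.36] open 59.6
-> (575.7, -56.3, 47, 0) shift [1.6 1.8 0.6] turn [-0.001  0.284 -0.006]
```

>>> drive_tool(moves="0.55 0 0 0 0 0.09 0; 0.55 0 0 0 0 0.18 0; 0.55 0 0 0 0 0.27 0; 0.55 0 0 0 0 0.36 0; 0.55 0 0 0 0 0.43 0")

```text
time_s: 17.8
position: [573.4, -57.4, 48.8]
eef_rot: [-90.1, 0.5, -8.6]
contact_force: [-5.8, -3.0, -3.1]
opening: 59.6
```

>>> drive_tool(moves="0.55 0 0 0 0 0.09 0; 0.55 0 0 0 0 0.18 0; 0.55 0 0 0 0 0.27 0; 0.55 0 0 0 0 0.36 0; 0.55 0 0 0 0 0.43 0")

```text
time_s: 18.22
position: [572.3, -57.1, 48.8]
eef_rot: [-90.3, 0.5, -33.5]
contact_force: [-5.2, 1.7, -2.4]
opening: 59.6
```

Run:
```python
from h import *
plan([])
for n in("scene","top"):
    p=snap(n,7)
    c=proj(p,[555,-180,40]); x,y=int(c[0]),int(c[1])
    cv2.imwrite(f"pics/{n}7.png",cv2.resize(p["image"][max(0,y-35):y+35,x-45:x+45],None,fx=8,fy=8,interpolation=cv2.INTER_CUBIC))
```

```text
t 18.22 pos [572.3 -57.1  48.8] rpy [-90.3   0.5 -33.5] F [-5.2  1.7 -2.4] M [0.24 0.79 0.33] open 59.6
```

View pics/scene7.png

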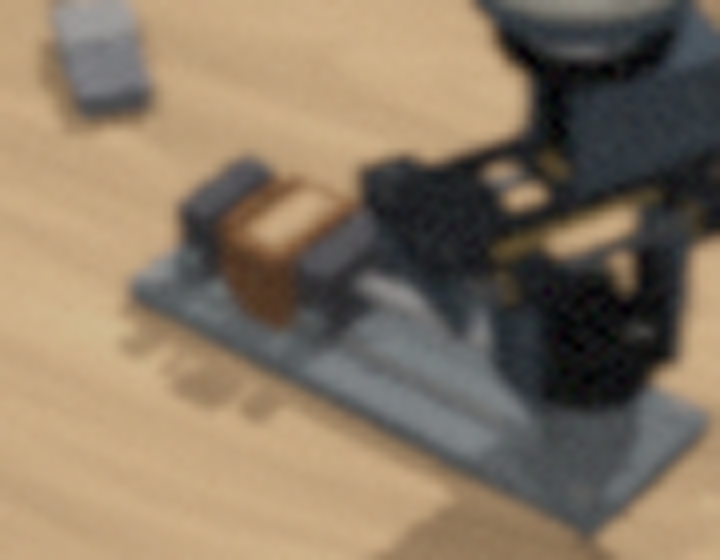

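View pics/top7.png

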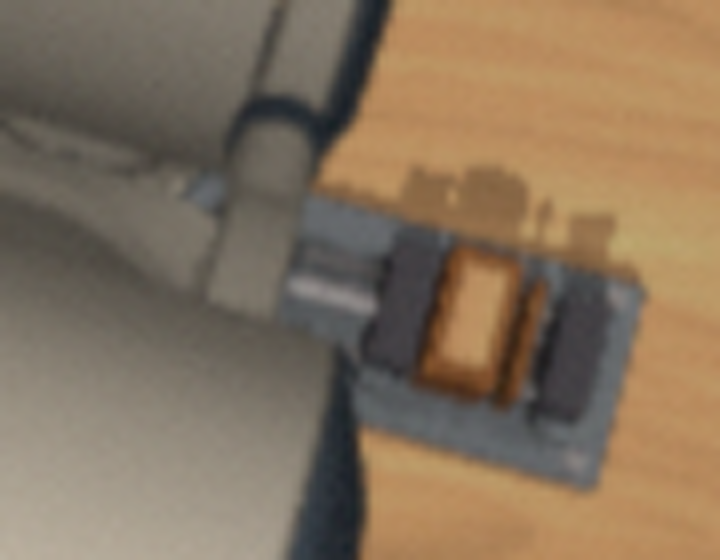

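```bash
cat >> h.py <<'E'
def rect(p,z=57,x0=-40,x1=40,y0=-95,y1=40,s=4,shift=(0,0)):
    xs=np.arange(x0,x1,1/s); ys=np.arange(y0,y1,1/s); X,Y=np.meshgrid(xs,ys,indexing='ij')
    W=np.array([551.8,-193.4])+np.array(shift)+X[...,None]*FV+Y[...,None]*EV
    W=np.concatenate([W,np.full(X.shape+(1,),float(z))],-1); q=proj(p,W).astype(np.float32)
    return cv2.remap(p["image"],q[...,0],q[...,1],cv2.INTER_CUBIC),xs,ys
E
python3 - <<'E'
from h import *
for n,k,sh in(("top",0,(-6.0,0)),("top",7,(-6.0,0)),("scene",0,(0,0)),("scene",7,(0,0))):
    p=dict(np.load(f"{n}{k}.npz")); im,xs,ys=rect(p,shift=sh); cv2.imwrite(f"pics/r_{n}{k}.png",cv2.resize(im,None,fx=1.4,fy=1.4))
    b=im[(xs>-15)&(xs<15)].mean(0)
    print(n,k); print(" ".join(f"{y:.0f}:{int(c[0])},{int(c[1])},{int(c[2])}" for y,c in zip(ys[::6],b[::6]) if -75<y<12))
a=[cv2.imread(f"pics/r_{n}.png") for n in("top0","top7","scene0","scene7")]
g=np.full((8,a[0].shape[1],3),255,np.uint8)
o=np.vstack([a[0],g,a[1]]);cv2.imwrite("pics/rt.png",cv2.resize(o,None,fx=.65,fy=.65))
o=np.vstack([a[2],g,a[3]]);cv2.imwrite("pics/rs.png",cv2.resize(o,None,fx=.65,fy=.65))
E
```

```text
top 0
-74:70,66,70 -72:69,66,69 -71:69,66,69 -70:69,66,69 -68:69,65,69 -66:69,65,68 -65:68,64,67 -64:63,60,62 -62:53,51,53 -60:42,40,42 -59:39,38,40 -58:47,47,50 -56:59,61,67 -54:64,72,86 -53:60,76,101 -52:50,76,112 -50:42,72,113 -48:34,62,100 -47:29,50,79 -46:33,45,63 -44:47,52,62 -42:68,69,73 -41:86,85,85 -40:96,95,93 -38:100,99,97 -36:101,99,98 -35:102,100,99 -34:102,100,99 -32:103,102,100 -30:104,103,101 -29:105,104,102 -28:108,106,104 -26:110,108,107 -24:112,110,110 -23:112,111,109 -22:112,110,109 -20:111,110,108 -18:111,110,108 -17:111,110,108 -16:112,111,109 -14:113,111,110 -12:112,111,109 -11:112,110,109 -10:112,110,109 -8:114,112,110 -6:114,112,110 -5:113,111,109 -4:112,110,108 -2:112,109,108 -0:112,110,109 1:111,109,108 2:110,107,106 4:105,103,101 6:95,93,92 7:83,80,81 8:73,69,71 10:67,63,66 12:63,59,62
top 7
-74:67,63,66 -72:67,64,67 -71:67,64,67 -70:68,64,67 -68:67,63,67 -66:66,62,66 -65:65,61,64 -64:61,57,59 -62:52,48,50 -60:41,39,40 -59:38,36,38 -58:45,45,47 -56:56,58,65 -54:61,69,83 -53:57,73,98 -52:49,74,108 -50:41,70,109 -48:33,60,96 -47:26,47,76 -46:23,40,63 -44:27,
[... 1418 characters left out ...]
:72,70,73 -62:67,66,72 -60:61,64,75 -59:58,65,82 -58:56,69,91 -56:56,74,101 -54:56,79,110 -53:56,82,114 -52:55,82,116 -50:54,83,117 -48:56,85,119 -47:61,92,125 -46:69,101,135 -44:80,114,148 -42:92,126,161 -41:102,138,173 -40:111,149,182 -38:118,157,189 -36:124,162,194 -35:127,166,196 -34:129,167,198 -32:130,168,198 -30:129,167,197 -29:127,165,195 -28:123,160,191 -26:118,155,186 -24:111,148,180 -23:103,139,172 -22:94,129,163 -20:83,117,153 -18:74,106,142 -17:65,95,131 -16:60,85,119 -14:57,77,107 -12:59,73,97 -11:63,72,90 -10:69,73,85 -8:75,76,84 -6:81,80,84 -5:85,82,85 -4:87,84,86 -2:88,85,86 -0:88,85,85 1:87,84,84 2:86,83,83 4:85,81,82 6:82,79,80 7:78,75,75 8:73,69,69 10:66,63,62 12:61,57,56
```

View pics/rt.png

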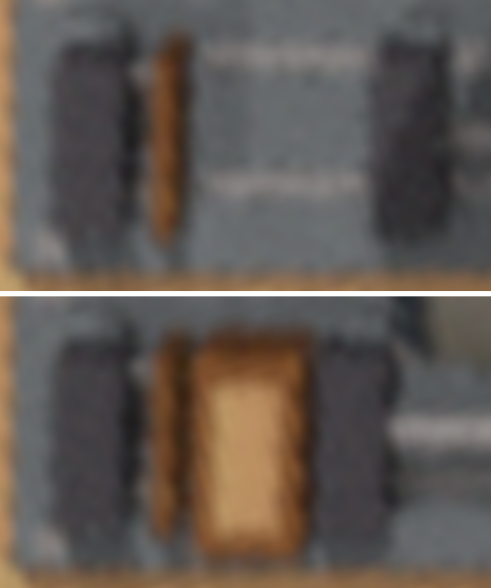

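View pics/rs.png

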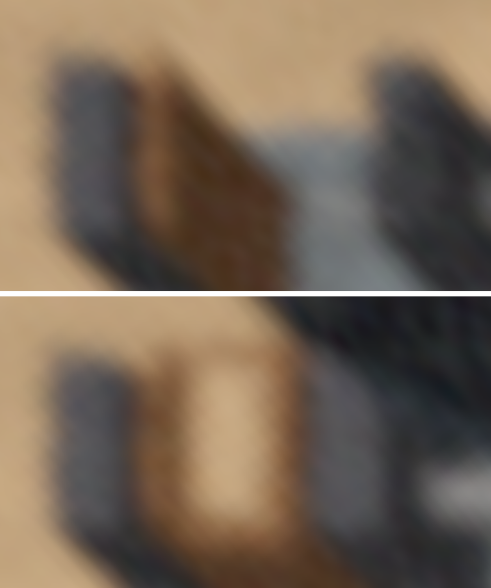

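>>> drive_tool(moves="0.55 0 0 0 0 0.05 0; 0.55 0 0 0 0 0.1 0; 0.55 0 0 0 0 0.15 0; 0.55 0 0 0 0 0.2 0; 0.55 0 0 0 0 0.21 0")

```text
time_s: 18.73
position: [572.0, -56.8, 48.9]
eef_rot: [-90.4, 0.5, -45.5]
contact_force: [-3.1, 2.2, -3.3]
opening: 59.5
```

>>> drive_tool(moves="0.7 0 0 0 0 0 0; 0.85 0 0 0 0 0 0; 0.9 0 0 0 0 0 0; 0.9 0 0 0 0 0 0; 0.9 0 0 0 0 0 0")

```text
time_s: 19.15
position: [572.2, -56.9, 49.1]
eef_rot: [-90.4, 0.4, -45.5]
contact_force: [0.3, 0.3, 0.5]
opening: 81.8
```

Run:
```python
from h import *
plan([(574.7,-57,120,20)])
p=snap("top",8); im,xs,ys=rect(p,shift=(-6,0)); 
cv2.imwrite("pics/r_top8.png",cv2.resize(im,None,fx=1.4,fy=1.4))
for lo,hi in((-15,15),(-22,-8),(8,20)):
    b=im[(xs>lo)&(xs<hi)].mean(0)
    print(" ".join(f"{y:.0f}:{int(c[0])},{int(c[1])},{int(c[2])}" for y,c in zip(ys[::4],b[::4]) if -66<y<-40 or -20<y<12))
```

```text
t 19.15 pos [572.2 -56.9  49.1] rpy [-90.4   0.4 -45.5] F [0.3 0.3 0.5] M [-0.02 -0.07  0.05] open 81.8
-> (574.7, -57, 120, 20) shift [  1.3 -71.    1.2] turn [ 0.002 -1.143 -0.01 ]
-65:65,62,64 -64:63,59,61 -63:58,54,56 -62:51,47,49 -61:44,41,43 -60:39,37,38 -59:38,37,39 -58:43,42,45 -57:50,50,54 -56:57,59,65 -55:61,66,77 -54:61,71,88 -53:58,73,98 -52:52,74,106 -51:46,72,110 -50:40,69,109 -49:35,63,101 -48:30,55,89 -47:26,46,75 -46:23,40,65 -45:22,39,62 -44:25,42,66 -43:31,51,78 -42:37,61,93 -41:43,72,108 -19:75,116,162 -18:66,104,150 -17:56,93,138 -16:49,83,128 -15:44,75,118 -14:43,69,107 -13:45,63,95 -12:49,60,83 -11:55,58,73 -10:61,60,69 -9:66,63,67 -8:68,64,67 -7:69,65,67 -6:68,64,66 -5:68,64,66 -4:67,63,66 -3:67,63,66 -2:66,63,66 -1:67,63,67 0:67,63,67 1:67,64,67 2:67,63,66 3:66,62,65 4:64,60,64 5:62,59,62 6:59,56,59 7:57,54,57 8:56,55,57 9:60,59,61 10:67,67,69 11:77,76,78
-65:64,60,64 -64:62,57,61 -63:58,54,57 -62:52,49,51 -61:47,44,46 -60:46,43,45 -59:48,46,49 -58:54,52,56 -57:60,60,65 -56:64,67,74 -55:67,72,83 -54:66,76,91 -53:61,77,100 -52:54,76,107 -51:46,72,109 -50:40,68
[... 513 characters left out ...]
5 -64:62,58,62 -63:58,54,57 -62:52,49,51 -61:48,45,47 -60:46,45,45 -59:49,49,50 -58:57,58,59 -57:66,68,70 -56:73,76,82 -55:76,82,92 -54:73,83,100 -53:66,82,106 -52:58,80,111 -51:50,77,114 -50:43,74,112 -49:38,68,104 -48:32,59,92 -47:28,51,78 -46:27,45,68 -45:29,45,65 -44:33,49,70 -43:39,56,81 -42:43,65,95 -41:47,73,109 -19:74,114,160 -18:64,102,148 -17:55,90,137 -16:48,81,127 -15:44,73,118 -14:43,67,107 -13:45,63,95 -12:49,59,83 -11:55,58,73 -10:61,59,68 -9:65,61,66 -8:67,63,66 -7:68,64,66 -6:68,64,67 -5:67,64,67 -4:66,63,67 -3:65,63,66 -2:65,63,66 -1:66,64,66 0:67,64,66 1:68,65,66 2:67,64,66 3:65,62,65 4:64,60,64 5:61,58,62 6:58,55,58 7:53,51,53 8:50,48,50 9:51,49,51 10:56,55,56 11:64,64,64
```

View pics/r_top8.png

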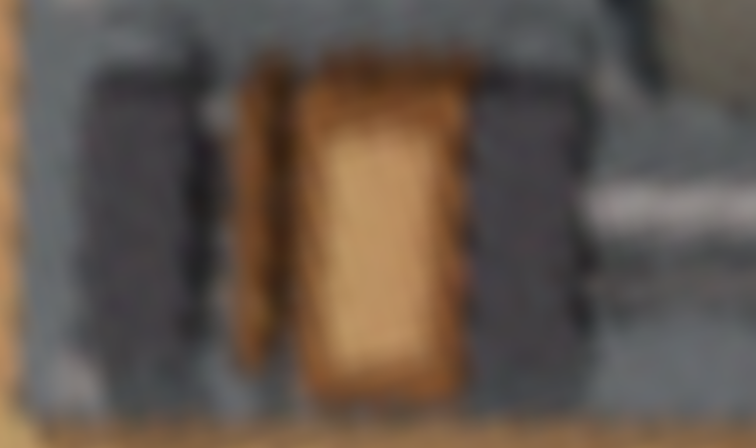

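Run:
```python
from h import *
plan([(573.8,-55,84,-45.5),(573.8,-55,84,-12),(573.8,-55,84,21)])
```

```text
t 19.2 pos [572.2 -56.8  49. ] rpy [-90.4   0.4 -45.5] F [ 0.1  0.1 -0.3] M [-0.02  0.05 -0.06] open 82.1
-> (573.8, -55, 84, -45.5) shift [ -0.4 -35.    2.2] turn [ 0.007  0.    -0.008]
-> (573.8, -55, 84, -12) shift [0. 0. 0.] turn [ 0.    -0.585  0.   ]
-> (573.8, -55, 84, 21) shift [0. 0. 0.] turn [ 0.    -0.576  0.   ]
```

>>> drive_tool(moves="0.9 0 -12 0 0 0 0; 0.9 0 -24 0 0.007 0 -0.008; 0.9 -0.4 -35 2.2 0.007 0 -0.008; 0.9 -0.4 -35 2.2 0.007 0 -0.008; 0.9 -0.4 -35 2.2 0.007 0 -0.008")

```text
time_s: 19.62
position: [574.3, -55.1, 84.7]
eef_rot: [-89.9, -0.1, -45.5]
contact_force: [0.0, -0.4, 0.2]
opening: 82.1
```

>>> drive_tool(moves="0.9 0 0 0 0 -0.117 0; 0.9 0 0 0 0 -0.234 0; 0.9 0 0 0 0 -0.351 0; 0.9 0 0 0 0 -0.468 0; 0.9 0 0 0 0 -0.585 0")

```text
time_s: 20.03
position: [573.9, -55.1, 84.0]
eef_rot: [-90.0, -0.1, -11.6]
contact_force: [0.5, -0.7, -0.2]
opening: 82.3
```

>>> drive_tool(moves="0.7 0 0 0 0 -0.115 0; 0.6 0 0 0 0 -0.23 0; 0.6 0 0 0 0 -0.345 0; 0.6 0 0 0 0 -0.46 0; 0.6 0 0 0 0 -0.576 0")

```text
time_s: 20.45
position: [573.5, -55.1, 83.3]
eef_rot: [-90.0, -0.1, 21.7]
contact_force: [-0.3, -0.9, -0.3]
opening: 55.2
```

Run:
```python
from h import *
plan([(573.8,-55,82,21)])
p=snap("scene",9)
c=proj(p,[565,-100,70]); x,y=int(c[0]),int(c[1])
cv2.imwrite("pics/scene9.png",cv2.resize(p["image"][y-35:y+35,x-45:x+45],None,fx=8,fy=8,interpolation=cv2.INTER_CUBIC))
```

```text
t 20.45 pos [573.5 -55.1  83.3] rpy [-90.   -0.1  21.7] F [-0.3 -0.9 -0.3] M [ 0.   -0.17 -0.02] open 55.2
-> (573.8, -55, 82, 21) shift [0.3 1.3 0. ] turn [0.001 0.012 0.001]
```

View pics/scene9.png

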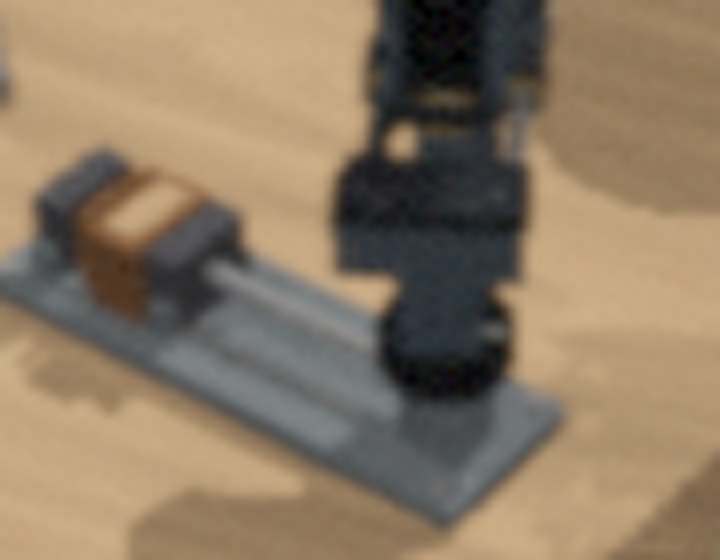

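>>> drive_tool(moves="0.4 0.3 2 0 0 0 0; 0.2 0.3 2 0 0 0 0; 0.15 0.3 2 0 0 0 0; 0.15 0.3 2 0 0 0 0; 0.15 0.3 2 0 0 0 0", newtons=30)

```text
time_s: 20.92
position: [573.8, -55.0, 81.3]
eef_rot: [-90.0, -0.0, 22.2]
contact_force: [1.2, 0.1, 0.3]
opening: 24.1
```

>>> drive_tool(moves="0.15 0 0 0 0 0 0; 0.15 0 0 0 0 0 0; 0.15 0 0 0 0 0.05 0; 0.15 0 0 0 0 0.1 0; 0.15 0 0 0 0 0.15 0")

```text
time_s: 21.33
position: [573.8, -55.0, 81.3]
eef_rot: [-90.0, -0.0, 13.4]
contact_force: [-0.6, -0.1, -0.7]
opening: 23.6
```

Run:
```python
from h import *
plan([])
```

```text
t 21.33 pos [573.8 -55.   81.3] rpy [-90.   -0.   13.4] F [-0.6 -0.1 -0.7] M [-0.11 -0.06  0.12] open 23.6
```

>>> drive_tool(moves="0.15 0 0 0 0 0.1 0; 0.15 0 0 0 0 0.2 0; 0.15 0 0 0 0 0.3 0; 0.15 0 0 0 0 0.4 0; 0.15 0 0 0 0 0.5 0")

```text
time_s: 21.75
position: [573.8, -55.1, 81.3]
eef_rot: [-90.0, -0.1, -15.5]
contact_force: [0.1, -0.9, -0.7]
opening: 23.3
```

```bash
cat > meas.py <<'E'
from h import *
import sys
k=sys.argv[1]; plan([])
p=snap("top",k); im,xs,ys=rect(p,shift=(-6,0)); 
cv2.imwrite(f"pics/r_top{k}.png",cv2.resize(im,None,fx=1.4,fy=1.4))
b=im[(xs>-15)&(xs<15)].mean(0)
g0=im[(xs>-15)&(xs<15)].mean(0)
def cross(c,lo,hi,lev,down):
    s=(ys>lo)&(ys<hi); v=b[s,c]; y=ys[s]
    for i in range(len(v)-1):
        if (v[i]>=lev>v[i+1]) if down else (v[i]<lev<=v[i+1]): return round(float(y[i]+(v[i]-lev)/(v[i]-v[i+1])*.25),2)
s=(ys>-70)&(ys<-30)
print("far jaw edge (B 54 down)",cross(0,-72,-52,54,True),"redpeak",ys[s][np.argmax(np.where(ys[s]<-42,b[s,2],0))],"gap min y",[ (round(float(y),1),int(c)) for y,c in zip(ys[s],b[s,2])][np.argmin(np.where((ys[s]>-52)&(ys[s]<-38),b[s,2],999))],
 "panel L (G 115 up)",cross(1,-45,-28,115,False),"panel R (G 115 down)",cross(1,-30,-10,115,True),"jaw(R 80 down)",cross(2,-22,0,80,True))
E
python3 meas.py 10
python3 - <<'E'
import sys; sys.path.insert(0,'.')
import os; os.chdir('.')
E
for k in 8; do python3 - <<'E'
import os; os.chdir('.')
src=open('meas.py').read().replace('p=snap("top",k)','p=dict(np.load("top8.npz"))').replace('k=sys.argv[1]; plan([])','k="8b"')
import sys; sys.path.insert(0,'.'); exec(src)
E
done
```

```text
t 21.75 pos [573.8 -55.1  81.3] rpy [-90.   -0.1 -15.5] F [ 0.1 -0.9 -0.7] M [-0.06 -0.02  0.13] open 23.3
far jaw edge (B 54 down) -58.44 redpeak -46.75 gap min y (-51.8, 78) panel L (G 115 up) -36.82 panel R (G 115 down) -18.85 jaw(R 80 down) -11.81
far jaw edge (B 54 down) -62.35 redpeak -50.75 gap min y (-45.0, 62) panel L (G 115 up) -36.75 panel R (G 115 down) -18.87 jaw(R 80 down) -11.71
```

View pics/r_top10.png

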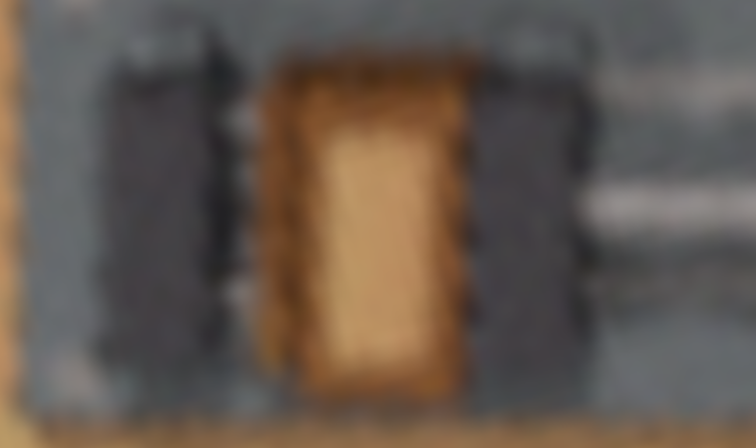

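>>> drive_tool(moves="0.15 0 0 0 0 0.05 0; 0.15 0 0 0 0 0.1 0; 0.15 0 0 0 0 0.15 0; 0.15 0 0 0 0 0.15 0; 0.15 0 0 0 0 0.15 0")

```text
time_s: 22.22
position: [573.8, -55.0, 81.3]
eef_rot: [-90.0, -0.1, -24.4]
contact_force: [0.0, 0.3, -0.1]
opening: 23.6
```

```bash
python3 meas.py 11
```

```text
t 22.22 pos [573.8 -55.   81.3] rpy [-90.   -0.1 -24.4] F [ 0.   0.3 -0.1] M [-0.07 -0.02 -0.09] open 23.6
far jaw edge (B 54 down) -57.56 redpeak -45.25 gap min y (-51.8, 65) panel L (G 115 up) -36.76 panel R (G 115 down) -18.86 jaw(R 80 down) -11.76
```

>>> drive_tool(moves="0.15 0 0 0 0 0.05 0; 0.15 0 0 0 0 0.1 0; 0.15 0 0 0 0 0.1 0; 0.15 0 0 0 0 0.1 0; 0.15 0 0 0 0 0.1 0")

```text
time_s: 22.68
position: [573.8, -55.1, 81.3]
eef_rot: [-90.0, -0.1, -30.0]
contact_force: [-0.4, 0.5, -0.8]
opening: 23.5
```

```bash
python3 meas.py 12
```

```text
t 22.68 pos [573.8 -55.1  81.3] rpy [-90.   -0.1 -30. ] F [-0.4  0.5 -0.8] M [-0.11 -0.06 -0.08] open 23.5
far jaw edge (B 54 down) -56.93 redpeak -44.75 gap min y (-51.8, 60) panel L (G 115 up) -36.75 panel R (G 115 down) -18.85 jaw(R 80 down) -11.74
```

>>> drive_tool(moves="0.15 0 0 0 0 0.05 0; 0.15 0 0 0 0 0.1 0; 0.15 0 0 0 0 0.1 0; 0.15 0 0 0 0 0.1 0; 0.15 0 0 0 0 0.1 0")

```text
time_s: 23.15
position: [573.8, -55.1, 81.3]
eef_rot: [-90.0, -0.1, -35.6]
contact_force: [0.0, 0.2, -0.3]
opening: 23.4
```

```bash
python3 meas.py 13
```

```text
t 23.15 pos [573.8 -55.1  81.3] rpy [-90.   -0.1 -35.6] F [ 0.   0.2 -0.3] M [-0.13 -0.04  0.02] open 23.4
far jaw edge (B 54 down) -56.07 redpeak -45.0 gap min y (-51.8, 58) panel L (G 115 up) -36.77 panel R (G 115 down) -18.77 jaw(R 80 down) -11.73
```

>>> drive_tool(moves="0.15 0 0 0 0 0.05 0; 0.15 0 0 0 0 0.1 0; 0.15 0 0 0 0 0.1 0; 0.15 0 0 0 0 0.1 0; 0.15 0 0 0 0 0.1 0")

```text
time_s: 23.62
position: [573.8, -55.1, 81.3]
eef_rot: [-90.0, -0.1, -41.3]
contact_force: [0.1, -0.5, -0.4]
opening: 23.3
```

```bash
python3 meas.py 14
```

```text
t 23.62 pos [573.8 -55.1  81.3] rpy [-90.   -0.1 -41.3] F [ 0.1 -0.5 -0.4] M [-0.04 -0.02 -0.06] open 23.3
far jaw edge (B 54 down) -55.62 redpeak -45.0 gap min y (-51.8, 51) panel L (G 115 up) -36.65 panel R (G 115 down) -18.85 jaw(R 80 down) -11.65
```

Run:
```python
from h import *
from scipy.ndimage import gaussian_filter1d
for k in(0,5,7,8,10,11,12,13,14):
    p=dict(np.load(f"top{k}.npz")); im,xs,ys=rect(p,shift=(-6,0),s=8)
    out=[]
    for lo,hi in((-15,15),(-20,0),(0,18)):
        b=im[(xs>lo)&(xs<hi)].mean(0).astype(float); c=b[:,2]-b[:,0]; # redness
        s=(ys>-66)&(ys<-42); v=c[s];y=ys[s]
        i=np.where((v[:-1]<25)&(v[1:]>=25))[0]
        pl=y[i[0]] if len(i) else np.nan
        s=(ys>-72)&(ys<-52); v=b[s,0]; y=ys[s]; j=np.where((v[:-1]>=56)&(v[1:]<56))[0]; fj=y[j[0]] if len(j) else np.nan
        out+=[round(float(fj),2),round(float(pl),2),round(float(pl-fj),2)]
    print(k,out)
ims=[cv2.imread(f"pics/r_top{k}.png")[:,60:420] for k in(10,14)]
cv2.imwrite("pics/cmp.png",np.hstack(ims))
```

```text
0 [-62.38, -54.25, 8.12, -62.25, -54.25, 8.0, -62.38, -54.25, 8.12]
5 [-62.62, -54.25, 8.38, -62.62, -54.25, 8.38, -62.88, -54.12, 8.75]
7 [-62.62, -54.25, 8.38, -62.62, -54.25, 8.38, -62.62, -54.12, 8.5]
8 [-62.62, -54.12, 8.5, -62.75, -54.12, 8.62, -62.62, -54.12, 8.5]
10 [-58.88, -50.12, 8.75, -58.88, -49.88, 9.0, -58.88, -50.25, 8.62]
11 [-57.88, -49.0, 8.88, -57.88, -49.0, 8.88, -57.88, -49.0, 8.88]
12 [-57.38, -49.0, 8.38, -57.38, -49.0, 8.38, -57.12, -48.88, 8.25]
13 [-56.5, -49.0, 7.5, -56.38, -49.12, 7.25, -56.12, -49.0, 7.12]
14 [-56.0, -49.12, 6.88, -55.75, -49.25, 6.5, -56.12, -49.0, 7.12]
```

View pics/cmp.png

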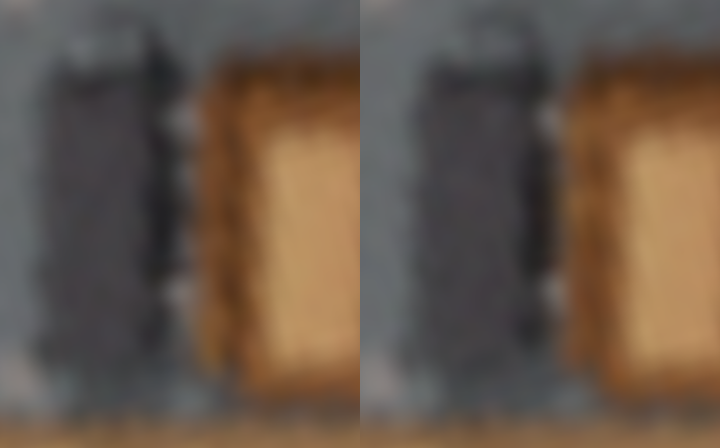

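>>> drive_tool(moves="0.15 0 0 0 0 0.03 0; 0.15 0 0 0 0 0.06 0; 0.15 0 0 0 0 0.08 0; 0.15 0 0 0 0 0.08 0; 0.15 0 0 0 0 0.08 0")

```text
time_s: 24.08
position: [573.8, -55.1, 81.3]
eef_rot: [-90.0, -0.1, -45.8]
contact_force: [0.6, 0.4, -0.7]
opening: 23.1
```

>>> drive_tool(moves="0.3 0 0 0 0 0 0; 0.5 0 0 0 0 0 0; 0.6 0 0 0 0 0 0; 0.6 0 0 0 0 0 0; 0.6 0 0 0 0 0 0")

```text
time_s: 24.5
position: [573.8, -55.1, 81.3]
eef_rot: [-90.0, -0.1, -45.8]
contact_force: [-0.3, 0.5, -0.4]
opening: 51.1
```

>>> drive_tool(moves="0.6 0 -15 0 0 0 0; 0.6 0 -40 0 0 0 0; 0.6 0 -70 0 0 0 0; 0.6 0 -100 0 0 0 0; 0.6 0 -120 0 0 0 0")

```text
time_s: 24.92
position: [574.3, -55.1, 204.1]
eef_rot: [-89.9, -0.2, -45.8]
contact_force: [0.7, -0.1, 0.1]
opening: 54.5
```

```bash
python3 meas.py 15
python3 - <<'E'
from h import *
p=snap("scene",15)
c=proj(p,[555,-180,40]); x,y=int(c[0]),int(c[1])
a=cv2.resize(p["image"][y-35:y+35,x-45:x+45],None,fx=8,fy=8,interpolation=cv2.INTER_CUBIC); cv2.imwrite("pics/scene15.png",a)
p=dict(np.load("top15.npz")); im,xs,ys=rect(p,shift=(-6,0),s=8)
b=im[(xs>-15)&(xs<15)].mean(0).astype(float); c=b[:,2]-b[:,0]
s=(ys>-66)&(ys<-42); v=c[s];y=ys[s]; i=np.where((v[:-1]<25)&(v[1:]>=25))[0]; print("pad left",y[i])
s=(ys>-72)&(ys<-52); v=b[s,0]; y=ys[s]; print("far jaw",y[np.where((v[:-1]>=56)&(v[1:]<56))[0]])
E
```

```text
t 24.92 pos [574.3 -55.1 204.1] rpy [-89.9  -0.2 -45.8] F [ 0.7 -0.1  0.1] M [-0.02 -0.06 -0.01] open 54.5
far jaw edge (B 54 down) -54.81 redpeak -45.0 gap min y (-51.8, 51) panel L (G 115 up) -36.7 panel R (G 115 down) -18.75 jaw(R 80 down) -11.6
pad left [-49.25]
far jaw [-55.125]
```

View pics/scene15.png

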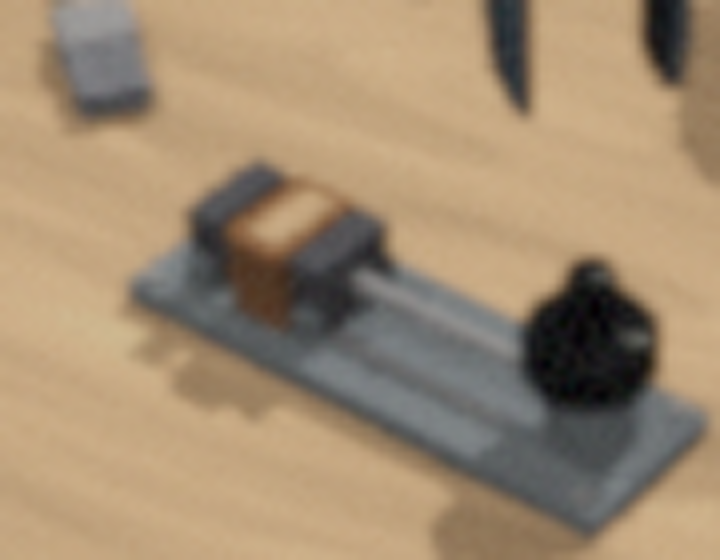

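View pics/r_top15.png

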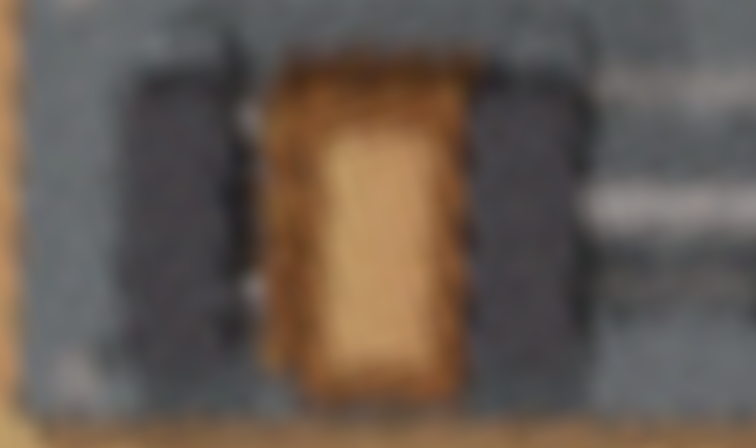

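Run:
```python
from bench import workorder
print(workorder.job_done())
```

```text
the job is handed in; nothing more can be done
None
```

The job is handed in at about 25 s of robot time. My last checks put every measured condition inside its limits, but no verdict came back.

**What I did**
- I took the middle-sized box out of the caddy across its 30 mm, stood it on the table and gripped it again by its ends. I then set it upright on the bed between the jaws.
- I turned the large knob 68° clockwise (about 19 mm of jaw travel) until about 5 mm of slack was left, and let go of it.
- I turned the small knob 68° clockwise (about 7.1 mm of travel) in small steps, let go and lifted clear.

**What the last pictures show**
- **Box:** It stands upright, square to the clamp and about centred. It did not move while the small knob was closing, and I saw no gap to the plain jaw that I could measure.
- **Pad:** It stopped against the box after about 5 mm of small-knob travel. From the knob angle it is pushed back about 2.1 mm.
- **Bystanders:** The arm stayed clear of the mug, jar, tin and brush. I did not measure them again at the end. In the last picture the brush is where it was earlier.

**Where checks disagreed**
- **Pad:** The gap measured in the top picture gives 2.1 to 2.9 mm of give, a little more than the knob angle does. Both are inside the allowed 1 to 4 mm.
- **Cameras:** The two differed by about 6 mm in x. I used the scene camera, corrected by where the gripper closed on the box and the large knob.
- **Wrist moment:** It was too noisy to confirm when the pad made contact.

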